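# Load the filters and hold the glass cell in the light path

## Task

Drop the wide filter cartridge into the lamp tower's bore and the slim one into the detector tower's bore, each all the way down. Then take the glass reference cell out of its rack by its two frosted faces only, never putting a finger on its clear windows, and hold it still and upright in the gripper midway between the towers, windows square to the light, so that the light passes through the middle of the windows' width, 15 mm above the cell's underside. Finish while still holding it there, clear of everything else, and leave the other things on the bench undisturbed.

Things in the scene. Friction and masses are not known exactly. Their poses are not given: they have to be found in the camera images.
- rig: fixed photometer rig: base plate 80 x 260 x 12 mm (x, y, z) with two grey towers, each 52 x 48 mm and 95 mm high above the bench, centred 79 mm either side of the middle along y: lamp tower (cooling fins on its outer end) at +y, detector tower (black plug) at -y; 110 mm gap between them (102 between lens rings). The light runs along y. Origin: centre of its underside, on the bench; z up
- lamp_bore (a point): centre of the mouth of the vertical round bore in the lamp tower's top, 95 mm above the bench; bore 33 mm in diameter, 40 mm deep, 2 mm chamfer; axes as the rig's
- detector_bore (a point): centre of the mouth of the vertical round bore in the detector tower's top, 95 mm above the bench; bore 23 mm in diameter, 40 mm deep, 2 mm chamfer; axes as the rig's
- beam (a point): middle of the light path (a thin pale-yellow ray), halfway between the towers, 75 mm above the bench; axes as the rig's: y along the light, z up
- wide_cartridge: aluminium filter cartridge, an upright cylinder 30 mm in diameter and 70 mm high, with dark rings near its top; about 90 g; stands loose on the flat tray; fully down in its bore it sticks out 30 mm. Origin: centre of its underside, z up along it; its yaw does not matter
- slim_cartridge: aluminium filter cartridge like the wide one but 20 mm in diameter, 70 mm high; about 45 g; stands loose on the tray 80 mm from the wide one, either side; sticks out 30 mm when fully down. Origin: centre of its underside, z up along it; its yaw does not matter
- tray: flat dark grey tray, fixed, 170 x 90 x 4 mm (x, y, z), no rim; the cartridges stand on it along its x axis. Origin: centre of its underside, on the bench. Tray and rack change sides (left or right of the robot)
- cell: solid glass cell (cuvette), an upright block 14 x 24 x 60 mm (x, y, z), 50 g. Its frosted, whitish faces (14 mm apart, 23 wide, 60 high) look to its own +x and -x: grip these. Its clear windows, 24 mm apart, look to its own +y and -y: no finger on them. It stands loose in the rack's pocket, its top 65 mm above the bench. Origin: centre of its underside, z up
- cell_window (a point): point on the cell's centre line 15 mm above its underside, where the light must pass; axes as the cell's
- rack: dark grey plastic rack for the cell, fixed, 60 x 70 x 20 mm (x, y, z), with one pocket 16 x 26 mm, 15 mm deep, at its centre, in which the cell stands with its axes as the rack's, 45 mm of it showing. Origin: centre of its underside, on the bench
- eyepiece: bystander: loose black microscope eyepiece standing on the bench, 48 mm in diameter and 48 mm high; leave it alone. Origin: centre of its underside
- jar: bystander: amber jar, 52 mm in diameter and 70 mm high; leave it alone. Origin: centre of its underside
- holder: bystander: open steel cup, 66 mm in diameter and 40 mm high; leave it alone. Origin: centre of its underside
- screwdriver: bystander: screwdriver, 150 mm long, lying beyond the rig; leave it alone. Its x axis runs along it
Things that resemble listed ones, but are neither listed nor needed, are in the scene too. What is shaped like the wide_cartridge but blue or purple is not meant.

How it is judged:
By the outcome, as a careful person would: the job done as asked, in the order asked, and still so for the second after the job is handed in, while the arm keeps its last pose, push and grip.
It also fails if it takes over 72 s, if anything falls off the work surface, if the arm or the gripper's body presses on something with over 40 N, if the wrist force passes 120 N, or if a joint passes its speed limit or range.

## Robot

A 6-joint arm with a two-finger parallel gripper is mounted at the origin on the work surface. World frame = base frame: x ahead of the robot, y to its left, z up, the work surface at z = 0. Lengths are in m, angles in rad, forces in N, time in s.
With the tool pointing down it reaches from about 0.35 to 0.975 m from the base axis. Payload 7.1 kg.
Tool frame: the origin (TCP) lies on the centre line of the jaws, within the pads' length; the fingertips stand ahead of it and the grasp point (between the pads) lies 8 mm behind it (robot.tip_reach is the z of the fingertips in the tool frame, in m); z points along the fingers, y is the direction in which the jaws open and shut (so a half turn about z gives the same grasp; the last joint's range is limited). The gripper opens to 88 mm and grips with 3 to 60 N. Pads are 20 mm wide; open, the fingers measure 115 mm over their backs; the gripper's body (75 mm by 178 mm) begins 61 mm behind the grasp point.
Start: joints at [1.236, 0.423, 1.63, -0, 1.089, -0.019], TCP at [0.194, 0.594, 0.234] pointing down, gripper open.
Joint ranges: [-3, 3], [-0.9, 2.11], [0.09, 2.58], [-1.31, 4.45], [0.11, 2.69], [-2.54, 2.54]. Speed limits (rad/s): [2.39, 2.39, 3.01, 3.14, 3.14, 3.14].

## Interface

Orientations are given as a rotation vector (axis times angle).
In Python, from workcell import robot gives the robot as it stands. The module is installed in compiled form; this text tells all that it offers.
- The arm moves only by the shell command python3 -m pendant 'ROWS' [FORCE]. ROWS is JSON, a list of rows, each a list of 3 entries, a list of its own where there are three numbers: the closure, from -1 (fully open) to 1 (shut), so that 0 is half open, then the shift along the tool's x, y, z in cm, then the turn, a rotation vector about the tool's x, y, z in degrees. A call has 1 to 5 rows; each row shifts and turns the commanded pose from where the row before left it, along the tool's axes as they then stand; what a row does not reach is not made up. A row lasts 1/12 s, in which the tool goes at most 41.7 mm and 7.16 degrees, less where a joint would pass 70% of its speed; a pose out of reach is approached as far as the arm can. A call with a gripper value outside its range is refused whole. The fingers move at their own pace and stop on an object; FORCE is the grip in N (left out, the last holds). Time passes only in rows, so rows that do not move let the fingers close. It gives the time, the measured TCP pose, the force and the opening at its end, in the units of the state.
- robot.read_state(): the state, without advancing time (a new reading comes with each control period).
- robot.capture(name): name is "side" or "top"; returns the picture (480x640x3 uint8, blue, green, red); there is no depth.
- robot.get_calibration(name): a dict with "intrinsics" (3x3 intrinsics, pixels), "origin" and "rotation" of the camera in the world. Camera axes: x right, y up, looking along -z (the intrinsics and any distortion apply to the point x, -y, -z); pixel columns grow to the right and rows downward; lengths in m; the calibration is good to about 2 mm. A picture is of the moment at which its call begins. get_calibration takes no time and is no camera call.
- robot.close_job(): hands the job in, once; it reports no verdict.
Trained networks look in the newest picture that a camera, given by its name, has taken for a name from the list of things; names that differ only in an ending like _2 or _b are one class to them, and where a whole thing is asked for, a point or a joint stands for the part that bears it (a point fixed in the world has none). Each returns a list of dicts, best first, with "confidence" (0 to 1); they miss things now and then, are a little off and sometimes report something else, mostly with a low value. They report only what shows in the picture. A call takes as long as a camera call. They do not tell look-alikes from the thing itself.
- robot.spot_in(camera, thing): "centre" ([x, y, z] in m, in world coordinates, good to about 4 mm: the middle of the surface that is visible of it).
- robot.regions_of(camera, thing): "pixels" (480x640 bool, what is visible of it).
The state is a dict: "t": time; "joint_positions": joint angles; "qd": joint speeds; "joint_efforts": joint torques, N m; "position": TCP position; "orientation": TCP orientation; "ft_force": force on the tool from outside, world axes, zero at the start; "ft_torque": the same for the moment, N m; "finger_gap": finger opening in m.
Only numpy, scipy, OpenCV 4.12 (cv2) and the standard library are available. Lean on these libraries where they do the work, as an engineer would, in place of code of your own. Each camera call takes 0.05 s, during which the arm holds its last target.

## Working session

There is one attempt and no reset: what is moved stays moved. The work goes in short steps, Python scripts to look and compute and a shell command to move; the robot and the scene stay as the last step left them, time stands still between calls to the robot, and variables do not carry over. Pictures are saved under pics/ and viewed, and the job is handed in when it is done.

```bash
mkdir -p pics; ls
python3 - <<'E'
from workcell import robot
import cv2
s=robot.read_state()
for k in s: print(k,s[k])
print(robot.tip_reach)
for n in("side","top"):
    cv2.imwrite(f"pics/{n}0.png",robot.capture(n)); c=robot.get_calibration(n); print(n,c)
E
```

```text
pics
t 0.0
joint_positions [ 1.23603315e+00  4.23842268e-01  1.63069836e+00 -1.07917329e-05
  1.08859776e+00 -1.90187693e-02]
qd [ 1.81897399e-04  5.80709635e-05 -1.58883330e-03  4.68359100e-04
  2.86164404e-04  2.44835059e-04]
joint_efforts [ 8.50967590e-04 -5.44610596e+01 -2.73674351e+01  6.45453553e-02
  2.28022953e-02 -6.98362123e-05]
position [0.19388723 0.59359002 0.23289751]
orientation [-4.93863297e-01 -3.10226496e+00  2.39259317e-03]
ft_force [-0.30653426  0.52991372  0.33320787]
ft_torque [-0.02266975  0.00644858 -0.01902904]
finger_gap 0.08747821463228911
0.011
side {'intrinsics': array([[471.42633894,   0.        , 319.59864409],
       [  0.        , 471.42633894, 240.25368512],
       [  0.        ,   0.        ,   1.        ]]), 'origin': array([ 0.10093392, -0.71117449,  0.67338723]), 'rotation': array([ 0.934444  , -0.30523966, -0.54969718])}
top {'intrinsics': array([[477.00907008,   0.        , 319.4436038 ],
       [  0.        , 477.00907008, 240.39559284],
       [  0.        ,   0.        ,   1.        ]]), 'origin': array([0.42911357, 0.02189014, 1.01356942]), 'rotation': array([ 0.11983394, -0.15948743, -1.57500456])}
```

View pics/top0.png

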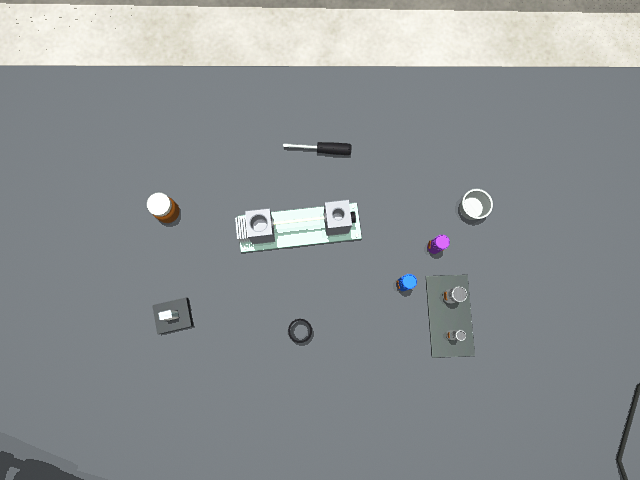

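View pics/side0.png

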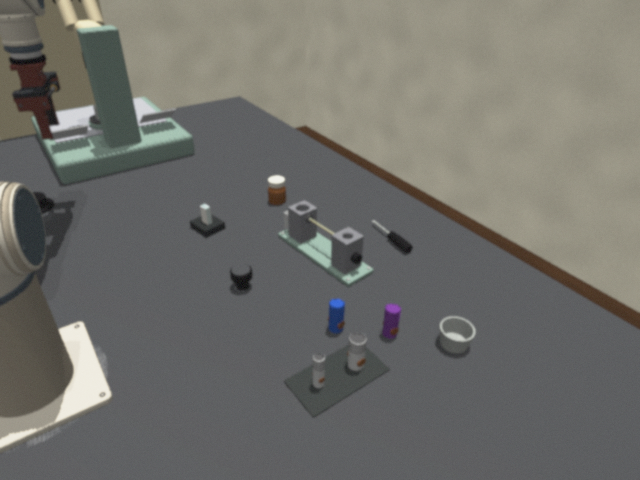

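Top view: wide grey cartridge ~(458,294), slim ~(460,335) on the tray. Blue (407,283) and purple (440,243) look-alikes. Rig ~(300,228) has its finned lamp tower on the left (+y). The cell is in its rack at (170,315). The eyepiece is at (300,330), with the jar, cup and screwdriver around the edge.

```bash
cat > h.py <<'E'
import numpy as np, cv2
from scipy.spatial.transform import Rotation as R
from workcell import robot
class Cam:
    def __init__(s,n):
        c=robot.get_calibration(n); s.K=c['intrinsics']; s.o=c['origin']; s.R=R.from_rotvec(c['rotation']).as_matrix()
    def proj(s,P):
        q=(np.atleast_2d(P)-s.o)@s.R; q=q*[1,-1,-1]; p=q@s.K.T; return p[:,:2]/p[:,2:]
    def ray(s,uv):
        uv=np.atleast_2d(uv); d=np.c_[uv,np.ones(len(uv))]@np.linalg.inv(s.K).T; return (d*[1,-1,-1])@s.R.T
    def plane(s,uv,z):
        d=s.ray(uv); return s.o+d*((z-s.o[2])/d[:,2])[:,None]
top=Cam("top"); side=Cam("side")
E
python3 - <<'E'
from h import *
for n in("top","side"):
    im=robot.capture(n)
    for t in ["wide_cartridge","slim_cartridge","rig","lamp_bore","detector_bore","tray","cell","rack","eyepiece","jar","holder"]:
        print(n,t,[(np.round(d['centre'],4).tolist(),round(float(d['confidence']),2)) for d in robot.spot_in(n,t)][:4])
im=robot.capture("top")
a=cv2.resize(im[180:270,220:380],None,fx=5,fy=5,interpolation=cv2.INTER_CUBIC); cv2.imwrite("pics/rig.png",a)
a=np.hstack([cv2.resize(im[265:365,390:490],(400,400),interpolation=cv2.INTER_CUBIC),cv2.resize(im[285:345,140:200],(400,400),interpolation=cv2.INTER_CUBIC)]); cv2.imwrite("pics/tr.png",a)
im=robot.capture("side")
a=np.hstack([cv2.resize(im[300:420,280:400],(400,400),interpolation=cv2.INTER_CUBIC),cv2.resize(im[190:250,180:240],(400,400),interpolation=cv2.INTER_CUBIC)]); cv2.imwrite("pics/sd.png",a)
E
```

```text
top wide_cartridge [([0.4877, -0.2697, 0.0686], 0.75), ([0.5117, -0.1785, 0.0651], 0.71), ([0.5936, -0.2507, 0.0581], 0.61)]
top slim_cartridge [([0.4113, -0.2709, 0.0711], 0.76)]
top rig [([0.6338, 0.0432, 0.015], 0.93)]
top lamp_bore [([0.6355, 0.0404, 0.0133], 0.78), ([0.489, -0.2696, 0.0672], 0.27)]
top detector_bore [([0.6359, 0.042, 0.0104], 0.8)]
top tray [([0.4433, -0.2688, 0.0026], 0.64)]
top cell [([0.4539, 0.3016, 0.0648], 0.5)]
top rack [([0.456, 0.2965, 0.0238], 0.87)]
top eyepiece [([0.4242, 0.0394, 0.0418], 0.61)]
top jar [([0.6746, 0.313, 0.0713], 0.84)]
top holder [([0.6856, -0.3442, 0.0168], 0.93), ([0.4111, -0.269, 0.0744], 0.7)]
side wide_cartridge [([0.482, -0.2845, 0.0512], 0.82), ([0.5852, -0.2589, 0.0487], 0.71), ([0.5088, -0.1905, 0.0452], 0.65)]
side slim_cartridge [([0.4116, -0.2815, 0.0489], 0.66)]
side rig [([0.6325, 0.0197, 0.0357], 0.62)]
side lamp_bore [([0.6264, 0.0187, 0.0359], 0.77)]
side detector_bore [([0.6282, 0.0206, 0.0329], 0.65)]
side tray [([0.4359, -0.287, 0.0045], 0.77)]
side cell [([0.4548, 0.2889, 0.0444], 0.66)]
side rack [([0.4417, 0.284, 0.0185], 0.75), ([0.4101, -0.2794, 0.0522], 0.22)]
side eyepiece [([0.4131, 0.0282, 0.0313], 0.88), ([0.6253, 0.0193, 0.036], 0.19)]
side jar [([0.6678, 0.3068, 0.0434], 0.73)]
side holder [([0.6883, -0.3404, 0.024], 0.55), ([0.4557, 0.2913, 0.0442], 0.22)]
```

View pics/rig.png

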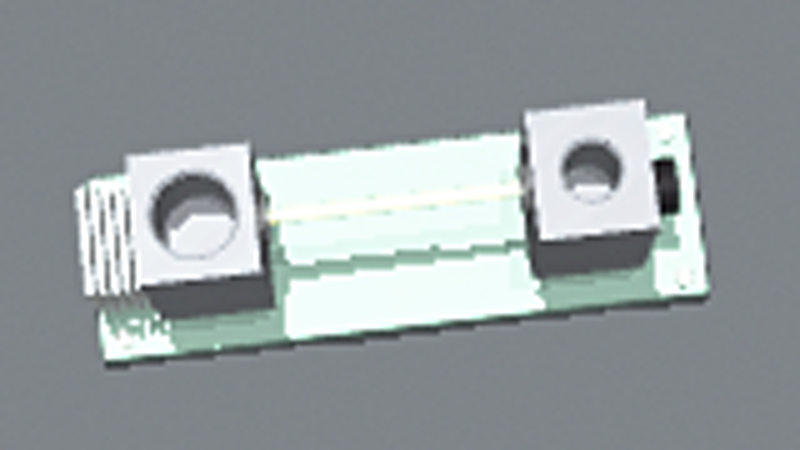

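View pics/tr.png

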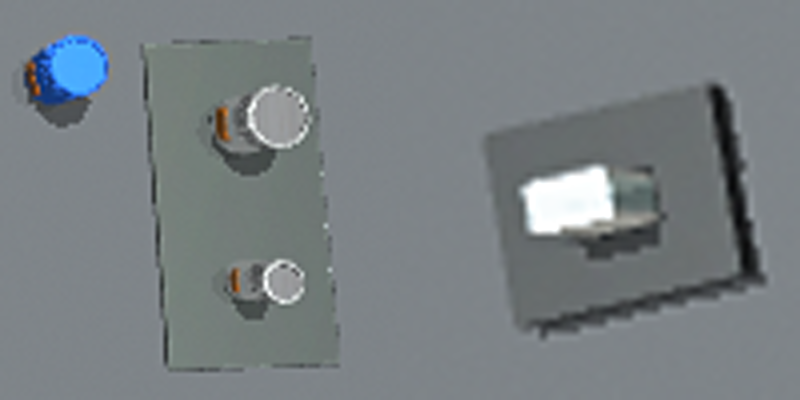

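View pics/sd.png

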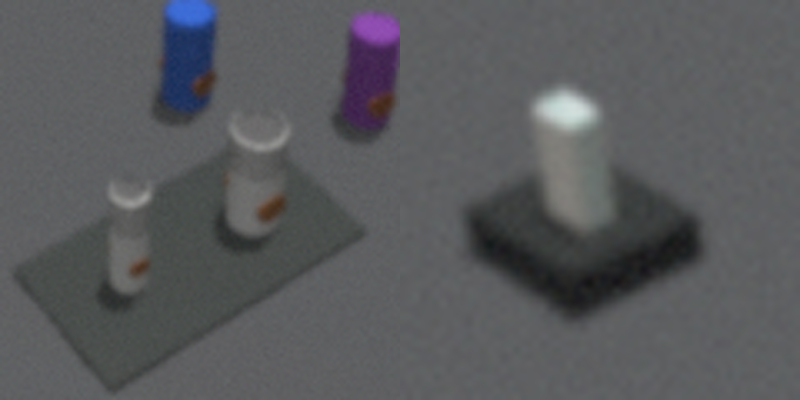

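```bash
cat >> h.py <<'E'
from scipy.optimize import least_squares
def fit2(cam,loc,uv,x0):
    loc=np.array(loc,float); uv=np.array(uv,float)
    def f(p):
        c,s=np.cos(p[2]),np.sin(p[2]); W=np.c_[p[0]+c*loc[:,0]-s*loc[:,1],p[1]+s*loc[:,0]+c*loc[:,1],loc[:,2]]
        return (cam.proj(W)-uv).ravel()
    r=least_squares(f,x0,loss='soft_l1'); return r.x,f(r.x).reshape(-1,2)
def c2p(pts,x0,y0,k): return (np.array(pts,float)+.5)/k-.5+[x0,y0]
E
python3 - <<'E'
from h import *
im=cv2.imread("pics/top0.png"); sd=cv2.imread("pics/side0.png")
uv=c2p([(128,156),(248,143),(264,270),(142,283),(524,112),(646,99),(658,232),(534,243),(193,214),(592,170)],220,180,5)
loc=[(26,103),(26,55),(-26,55),(-26,103),(26,-55),(26,-103),(-26,-103),(-26,-55),(0,79),(0,-79)]
loc=np.c_[np.array(loc)/1000.,np.full(10,.095)]
p,r=fit2(top,loc,uv,[.635,.04,.1]); print("rig top",p,np.degrees(p[2])); print(np.round(r,1).tolist())
def ov(cam,img,p,pts,col):
    c,s=np.cos(p[2]),np.sin(p[2]);pts=np.array(pts);W=np.c_[p[0]+c*pts[:,0]-s*pts[:,1],p[1]+s*pts[:,0]+c*pts[:,1],pts[:,2]]
    return cam.proj(W)
rack=c2p([(486-400,132),(712-400,84),(764-400,282)],140,285,400/60)
p2,r2=fit2(top,[(.03,.035,.02),(.03,-.035,.02),(-.03,-.035,0)],rack,[.45,.3,.2]);print("rack",p2,np.degrees(p2[2]),r2)
cell=c2p([(522-400,182),(608-400,165),(612-400,222),(528-400,236)],140,285,400/60)
print("cell corners",top.plane(cell,.065)[:,:2], top.plane(cell,.065)[:,:2].mean(0))
tray=c2p([(142,44),(312,38),(339,366),(168,369)],390,265,4)
p3,r3=fit2(top,[(.085,.045,.004),(.085,-.045,.004),(-.085,-.045,.004),(-.085,.045,.004)],tray,[.44,-.27,0]);print("tray",p3,r3)
w=c2p([(279,118),(285,282)],390,265,4);print("cart",top.plane(w,.074))
E
```

```text
rig top [0.63917701 0.03883826 0.10237351] 5.8655702983218925
[[-0.2, -0.1], [0.1, -0.1], [-0.6, 0.2], [-0.7, 0.2], [0.1, 0.4], [-0.3, 0.5], [0.5, -0.7], [1.2, -0.3], [0.1, -0.2], [0.1, 0.2]]
rack [0.45359542 0.29890768 0.2015419 ] 11.54750030757663 [[ 0.17435575  0.23410936]
 [ 0.22590219  0.23902641]
 [-0.43349233 -0.51588349]]
cell corners [[0.45968019 0.31400647]
 [0.46435808 0.28922101]
 [0.44783415 0.28733832]
 [0.44405473 0.31151286]] [0.45398179 0.30051966]
tray [ 0.44868639 -0.27722807  0.02115492] [[ 0.46201167 -0.1468693 ]
 [-0.29492275  0.11151471]
 [ 0.0505715  -0.3529461 ]
 [-0.18714968  0.39601041]]
cart [[ 0.48802765 -0.27822804  0.074     ]
 [ 0.40856209 -0.27614103  0.074     ]]
```

```bash
cat > ov.py <<'E'
from h import *
def T(p,pts):
    pts=np.atleast_2d(np.array(pts,float)); c,s=np.cos(p[2]),np.sin(p[2]); return np.c_[p[0]+c*pts[:,0]-s*pts[:,1],p[1]+s*pts[:,0]+c*pts[:,1],pts[:,2]]
def circ(x,y,r,z): a=np.linspace(0,2*np.pi,60); return np.c_[x+r*np.cos(a),y+r*np.sin(a),0*a+z]
def box(x,y,w,h,z): return np.array([(x+w/2,y+h/2,z),(x+w/2,y-h/2,z),(x-w/2,y-h/2,z),(x-w/2,y+h/2,z),(x+w/2,y+h/2,z)])
def shapes(rig,rack,cell,wide,slim,tray):
    S=[T(rig,box(0,.079,.052,.048,.095)),T(rig,box(0,-.079,.052,.048,.095)),T(rig,circ(0,.079,.0185,.095)),T(rig,circ(0,-.079,.0135,.095)),T(rig,box(0,0,.08,.26,.012)),T(rig,[(0,.055,.075),(0,-.055,.075)])]
    S+=[T(rack,box(0,0,.06,.07,.02)),T(cell,box(0,0,.014,.024,.065)),T(cell,box(0,0,.014,.024,.02)),T(tray,box(0,0,.17,.09,.004))]
    S+=[circ(*wide,.015,.074),circ(*slim,.010,.074),circ(*wide,.015,.004),circ(*slim,.010,.004)]
    return S
def overlay(cam,img,S,crop,k,name):
    x0,y0,x1,y1=crop; a=cv2.resize(img[y0:y1,x0:x1],None,fx=k,fy=k,interpolation=cv2.INTER_CUBIC)
    for s in S:
        q=(cam.proj(s)-[x0,y0]+.5)*k-.5; cv2.polylines(a,[np.round(q*16).astype(np.int32)],False,(0,255,0),1,cv2.LINE_AA,4)
    cv2.imwrite(name,a); return a
E
python3 - <<'E'
from ov import *
S=shapes([.6392,.0388,.1024],[.4536,.2989,.2015],[.454,.3005,.2015],(.488,-.2782),(.4086,-.2761),[.4487,-.2772,.0211])
t=cv2.imread("pics/top0.png"); s=cv2.imread("pics/side0.png")
overlay(top,t,S,(220,180,380,270),5,"pics/o1.png")
b=np.hstack([overlay(top,t,S,(415,265,485,365),5,"pics/x.png"),np.pad(overlay(top,t,S,(145,285,205,345),7,"pics/x.png"),((0,80),(0,0),(0,0)))]); cv2.imwrite("pics/o2.png",b)
overlay(side,s,S,(270,190,380,290),6,"pics/o3.png")
b=np.hstack([overlay(side,s,S,(280,320,400,420),4,"pics/x.png"),np.pad(overlay(side,s,S,(180,195,230,245),6,"pics/x.png"),((0,100),(0,0),(0,0)))]); cv2.imwrite("pics/o4.png",b)
E
```

```text
(no output)
```

View pics/o1.png

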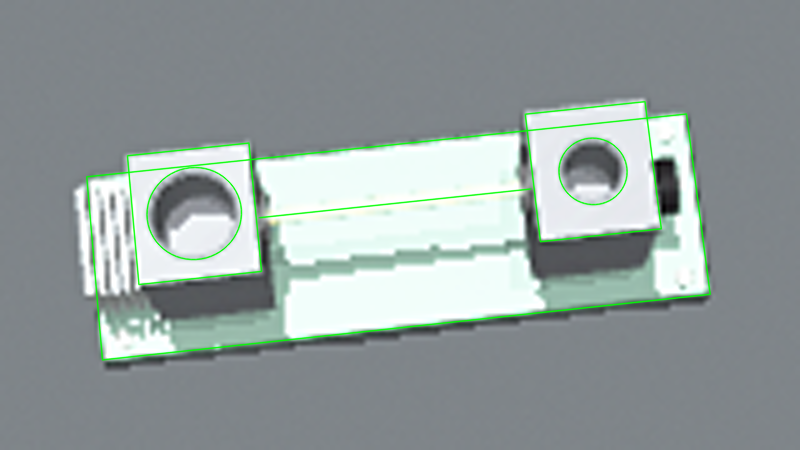

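View pics/o2.png

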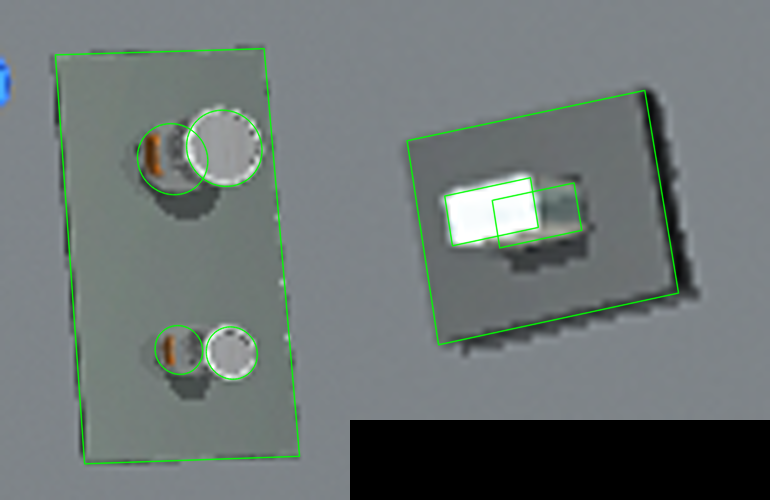

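View pics/o3.png

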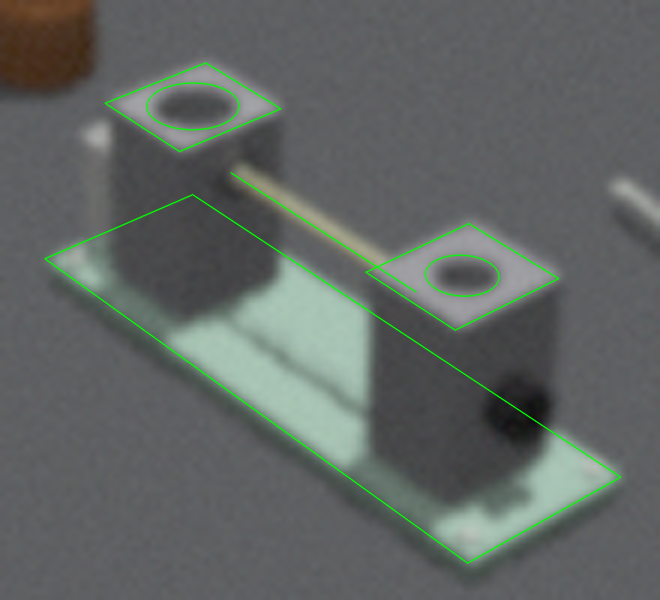

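View pics/o4.png

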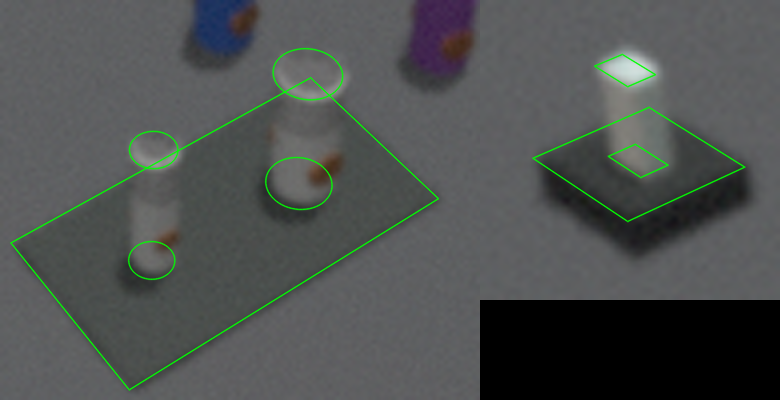

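Overlay check: the projected models match in both cameras to about 1 px. The grey ringed cylinders are confirmed, with blue and purple off the tray. Next I work out the tool-axis shifts.

```bash
cat > go.py <<'E'
from h import *
import sys
def go(x,y,z,yaw=None):
    s=robot.read_state(); M=R.from_rotvec(s['orientation']).as_matrix(); p=np.array(s['position'])
    d=M.T@(np.array([x,y,z])-p)*100
    print("t",round(s['t'],2),"pos",np.round(p,4),"shift cm",np.round(d,2),"gap",round(s['finger_gap'],4),"F",np.round(s['ft_force'],1),"j6",np.round(s['joint_positions'][5],2))
    ya=np.degrees(np.arctan2(M[1,1],M[0,1])); print("y-axis angle",round(ya,2),"tilt z",np.round(M[:,2],4), "turn needed", None if yaw is None else round((ya-yaw+90)%180-90,2))
if __name__=="__main__": go(*map(float,sys.argv[1:]))
E
python3 go.py .488 -.278 .2
# side-camera estimate of discs
python3 - <<'E'
from h import *
a=side.proj([[.488,-.2782,.074],[.4086,-.2761,.074]]); print(side.plane(a+[1,.5],.074))
E
```

```text
t 1.4 pos [0.1941 0.5941 0.2337] shift cm [-55.02 -73.77   3.37] gap 0.0881 F [-0.2 -0.6 -0.1] j6 -0.02
y-axis angle 71.91 tilt z [-0. -0. -1.] turn needed None
[[ 0.48870594 -0.28008614  0.074     ]
 [ 0.40936153 -0.27790442  0.074     ]]
```

```bash
python3 -m pendant '[[-1,[-2.68,-3.12,0],[0,0,0]],[-1,[-2.68,-3.12,0],[0,0,0]],[-1,[-2.68,-3.12,0],[0,0,0]],[-1,[-2.68,-3.12,0],[0,0,0]],[-1,[-2.68,-3.12,0],[0,0,0]]]' 20
python3 -m pendant '[[-1,[-2.68,-3.12,0],[0,0,0]],[-1,[-2.68,-3.12,0],[0,0,0]],[-1,[-2.68,-3.12,0],[0,0,0]],[-1,[-2.68,-3.12,0],[0,0,0]],[-1,[-2.68,-3.12,0],[0,0,0]]]'
python3 go.py .488 -.278 .2
```

```text
t: 1.82
position: [0.2732, 0.4025, 0.2337]
orientation: [0.493, 3.102, 0.0]
ft_force: [1.5, 0.5, -0.5]
finger_gap: 0.0879
t: 2.23
position: [0.3523, 0.2125, 0.234]
orientation: [0.493, 3.102, 0.001]
ft_force: [0.9, 0.8, 0.0]
finger_gap: 0.0879
t 2.23 pos [0.3523 0.2125 0.234 ] shift cm [-28.11 -42.43   3.39] gap 0.0879 F [0.9 0.8 0. ] j6 -0.74
y-axis angle 71.93 tilt z [ 9.e-04  5.e-04 -1.e+00] turn needed None
```

```bash
python3 -m pendant '[[-1,[-2.16,-3.26,0],[0,0,0]],[-1,[-2.16,-3.26,0],[0,0,0]],[-1,[-2.16,-3.26,0],[0,0,0]],[-1,[-2.16,-3.26,0],[0,0,0]],[-1,[-2.16,-3.26,0],[0,0,0]]]'
python3 -m pendant '[[-1,[-2.16,-3.26,0],[0,0,0]],[-1,[-2.16,-3.26,0],[0,0,0]],[-1,[-2.16,-3.26,0],[0,0,0]],[-1,[-2.16,-3.26,0],[0,0,0]],[-1,[-2.16,-3.26,0],[0,0,0]]]'
python3 -m pendant '[[-1,[-2.1,-3.0,0],[0,0,0]],[-1,[-2.0,-3.0,0],[0,0,0]],[-1,[0,0,1.5],[0,0,0]],[-1,[0,0,1.5],[0,0,0]],[-1,[0,0,0],[0,0,0]]]'
python3 go.py .488 -.278 .12
python3 - <<'E'
from h import *
for n in("top","side"): cv2.imwrite(f"pics/{n}1.png",robot.capture(n)[200:440,240:560] if n=="side" else robot.capture(n)[200:440,320:640])
a=cv2.imread("pics/top1.png");b=cv2.imread("pics/side1.png");cv2.imwrite("pics/p1.png",np.hstack([cv2.resize(a,(400,300)),cv2.resize(b,(400,300))]))
E
```

```text
t: 2.65
position: [0.4042, 0.0239, 0.2341]
orientation: [0.494, 3.101, 0.0]
ft_force: [1.4, 0.5, 0.3]
finger_gap: 0.0878
t: 3.07
position: [0.4561, -0.1649, 0.2339]
orientation: [0.495, 3.102, -0.0]
ft_force: [1.0, 1.5, -0.3]
finger_gap: 0.0879
t: 3.48
position: [0.4748, -0.2325, 0.2013]
orientation: [-0.496, -3.098, -0.002]
ft_force: [-2.3, 0.3, -0.4]
finger_gap: 0.0878
t 3.48 pos [ 0.4748 -0.2325  0.2013] shift cm [-2.7  -3.92  8.11] gap 0.0878 F [-2.3  0.3 -0.4] j6 -1.73
y-axis angle 71.83 tilt z [-0.0038  0.002  -1.    ] turn needed None
```

View pics/p1.png

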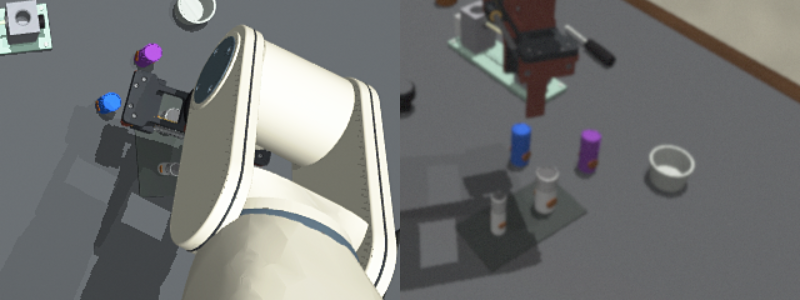

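The arm hides part of the top view, but the side view shows both cartridges undisturbed. The gripper is near (535,75) in the right half, still short of the target.

```bash
python3 -m pendant '[[-1,[-1.4,-2.0,0],[0,0,0]],[-1,[-1.4,-2.0,0],[0,0,0]],[-1,[0,0,2],[0,0,0]],[-1,[0,0,0],[0,0,0]],[-1,[0,0,0],[0,0,0]]]'
python3 go.py .4883 -.279 .061
```

```text
t: 4.0
position: [0.4901, -0.2785, 0.1838]
orientation: [-0.493, -3.101, -0.001]
ft_force: [0.3, 1.1, 0.7]
finger_gap: 0.0877
t 4.0 pos [ 0.4901 -0.2785  0.1838] shift cm [ 0.14 -0.11 12.28] gap 0.0877 F [0.3 1.1 0.7] j6 -1.79
y-axis angle 71.93 tilt z [-1.3e-03  9.0e-04 -1.0e+00] turn needed None
```

```bash
python3 -m pendant '[[-1,[0.14,-0.1,3],[0,0,0]],[-1,[0,0,3],[0,0,0]],[-1,[0,0,3],[0,0,0]],[-1,[0,0,2],[0,0,0]],[-1,[0,0,1.25],[0,0,0]]]'
python3 -m pendant '[[-1,[0,0,0],[0,0,0]],[-1,[0,0,0],[0,0,0]]]'
python3 go.py .4883 -.279 .061
python3 - <<'E'
from h import *
a=robot.capture("side")[290:420,270:430];b=robot.capture("top")[230:360,380:540]
cv2.imwrite("pics/p2.png",np.hstack([cv2.resize(a,(400,325)),cv2.resize(b,(400,325))]))
E
```

```text
t: 4.42
position: [0.4883, -0.2785, 0.0602]
orientation: [-0.492, -3.101, -0.001]
ft_force: [-0.3, -0.1, -0.2]
finger_gap: 0.0879
t: 4.58
position: [0.4893, -0.2794, 0.0619]
orientation: [-0.493, -3.103, -0.0]
ft_force: [0.4, 0.6, 0.3]
finger_gap: 0.0881
t 4.58 pos [ 0.4893 -0.2794  0.0619] shift cm [0.1  0.01 0.09] gap 0.0881 F [0.4 0.6 0.3] j6 -1.8
y-axis angle 71.94 tilt z [-0.  0. -1.] turn needed None
```

View pics/p2.png

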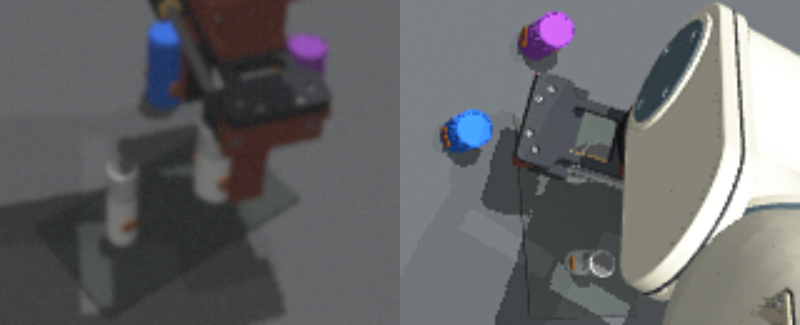

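The wide cartridge sits between the jaws, with slim, blue and purple clear. Now closing.

```bash
python3 -m pendant '[[1,[0,0,0],[0,0,0]],[1,[0,0,0],[0,0,0]],[1,[0,0,0],[0,0,0]],[1,[0,0,0],[0,0,0]],[1,[0,0,0],[0,0,0]]]' 20
python3 -m pendant '[[1,[0,0,0],[0,0,0]],[1,[0,0,0],[0,0,0]],[1,[0,0,0],[0,0,0]]]'
```

```text
t: 5.1
position: [0.489, -0.2798, 0.0615]
orientation: [0.494, 3.102, -0.0]
ft_force: [-0.1, 1.1, -0.8]
finger_gap: 0.0579
t: 5.35
position: [0.4888, -0.2797, 0.0611]
orientation: [-0.494, -3.102, -0.0]
ft_force: [-0.7, 0.8, -0.4]
finger_gap: 0.0376
```

```bash
python3 -m pendant '[[1,[0,0,0],[0,0,0]],[1,[0,0,0],[0,0,0]],[1,[0,0,0],[0,0,0]],[1,[0,0,0],[0,0,0]]]'
python3 -m pendant '[[1,[0,0,-3],[0,0,0]],[1,[0,0,-4],[0,0,0]],[1,[0,0,-4],[0,0,0]],[1,[0,0,0],[0,0,0]],[1,[0,0,0],[0,0,0]]]'
python3 - <<'E'
from go import *
r=[.6392,.0388,.1024]
print("lamp", r[0]-.079*np.sin(r[2]), r[1]+.079*np.cos(r[2]),"det",r[0]+.079*np.sin(r[2]), r[1]-.079*np.cos(r[2]))
go(r[0]-.079*np.sin(r[2]), r[1]+.079*np.cos(r[2]),.172)
E
```

```text
t: 5.68
position: [0.4888, -0.2797, 0.0611]
orientation: [-0.494, -3.102, -0.0]
ft_force: [-0.1, -0.5, -0.5]
finger_gap: 0.0297
t: 6.1
position: [0.4902, -0.2805, 0.1735]
orientation: [0.493, 3.098, -0.003]
ft_force: [-0.1, -0.3, -1.2]
finger_gap: 0.0298
lamp 0.6311245301903585 0.11738617427610006 det 0.6472754698096415 -0.03978617427610005
t 6.1 pos [ 0.4902 -0.2805  0.1735] shift cm [-1.04 42.19  0.11] gap 0.0298 F [-0.1 -0.3 -1.2] j6 -1.8
y-axis angle 71.91 tilt z [ 0.0045 -0.0027 -1.    ] turn needed None
```

```bash
python3 -m pendant '[[1,[-0.1,3.8,0],[0,0,0]],[1,[-0.1,3.8,0],[0,0,0]],[1,[-0.1,3.8,0],[0,0,0]],[1,[-0.1,3.8,0],[0,0,0]],[1,[-0.1,3.8,0],[0,0,0]]]'
python3 -m pendant '[[1,[-0.1,3.8,0],[0,0,0]],[1,[-0.1,3.8,0],[0,0,0]],[1,[-0.1,3.8,0],[0,0,0]],[1,[-0.1,3.8,0],[0,0,0]],[1,[-0.1,3.8,0],[0,0,0]]]'
python3 -m pendant '[[1,[0,3.2,0],[0,0,0]],[1,[0,0.5,0],[0,0,0]],[1,[0,0,0],[0,0,0]],[1,[0,0,0],[0,0,0]]]'
python3 go.py .6311 .1174 .172
cat > look.py <<'E'
from ov import *
import sys
def look(cyl,name,rig=[.6392,.0388,.1024]):
    # cyl: (x,y,bottomz,r)
    S=[T(rig,box(0,.079,.052,.048,.095)),T(rig,box(0,-.079,.052,.048,.095)),T(rig,circ(0,.079,.0185,.095)),T(rig,circ(0,-.079,.0135,.095))]
    if cyl: x,y,z,r=cyl; S+=[circ(x,y,r,z),circ(x,y,r,z+.07)]
    t=robot.capture("top"); s=robot.capture("side"); cv2.imwrite(name+"_t.png",t); cv2.imwrite(name+"_s.png",s)
    a=overlay(top,t,S,(230,170,380,260),5,"pics/x.png")
    c=cv2.resize(t[170:260,230:380],None,fx=2.6,fy=2.6,interpolation=cv2.INTER_CUBIC)
    b=overlay(side,s,S,(270,160,390,290),4,"pics/x.png"); d=cv2.resize(s[160:290,270:390],None,fx=3,fy=3,interpolation=cv2.INTER_CUBIC)
    cv2.imwrite(name+"_to.png",a); h=max(b.shape[0],d.shape[0]); cv2.imwrite(name+"_so.png",np.hstack([np.pad(i,((0,h-i.shape[0]),(0,0),(0,0))) for i in(b,d)])[:600,:800])
E
python3 - <<'E'
from look import *
s=robot.read_state(); p=s['position']; look((p[0],p[1],p[2]-.057,.015),"pics/w1")
E
```

```text
t: 6.52
position: [0.5516, -0.0988, 0.1692]
orientation: [-0.494, -3.099, -0.0]
ft_force: [1.1, -0.6, -1.2]
finger_gap: 0.03
t: 6.93
position: [0.6154, 0.0802, 0.1689]
orientation: [-0.493, -3.099, 0.002]
ft_force: [1.5, 0.7, -0.5]
finger_gap: 0.0297
t: 7.27
position: [0.6266, 0.1131, 0.1694]
orientation: [-0.492, -3.1, 0.002]
ft_force: [-0.3, -0.0, -1.0]
finger_gap: 0.0293
t 7.27 pos [0.6266 0.1131 0.1694] shift cm [-0.3   0.55 -0.27] gap 0.0293 F [-0.3 -0.  -1. ] j6 -1.1
y-axis angle 71.96 tilt z [-3.2e-03 -9.0e-04 -1.0e+00] turn needed None
```

View pics/w1_to.png

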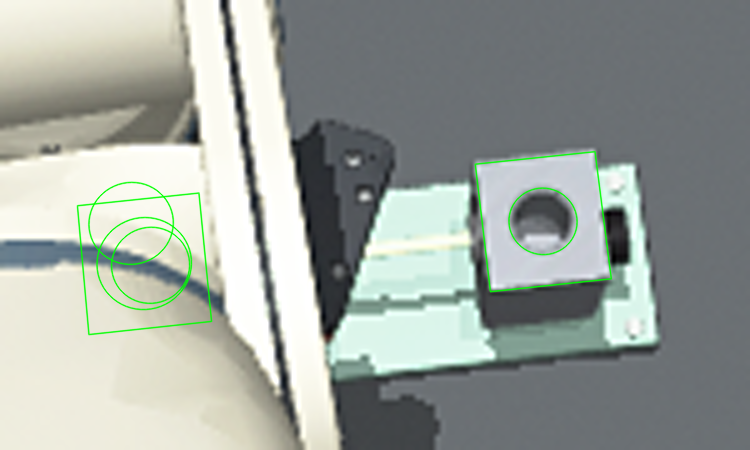

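View pics/w1_so.png

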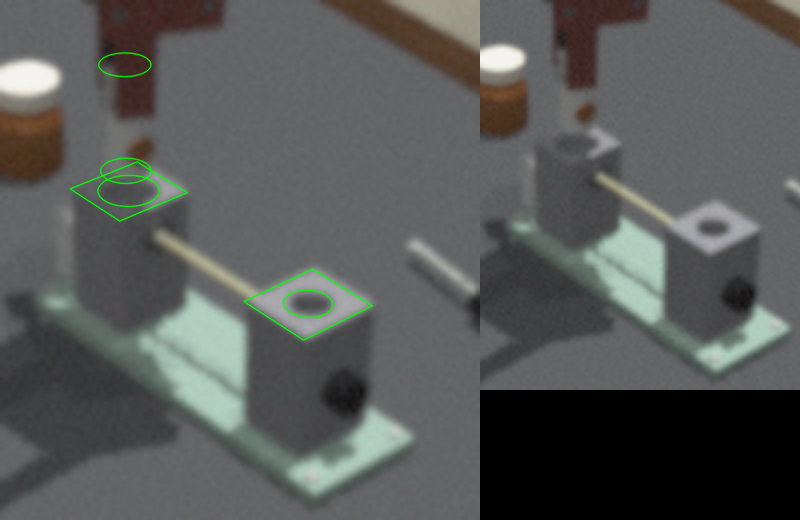

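Side view: the cartridge hangs over the lamp bore at ~(130,160) in the left panel, within about 1 px of the kinematic prediction. The arm hides the lamp tower in the top view. Next is a fine alignment, then a slow descent while watching the force.

```bash
python3 -m pendant '[[1,[-0.3,0.5,0],[0,0,0]],[1,[0,0,0],[0,0,0]],[1,[0,0,0],[0,0,0]]]'; python3 go.py .6313 .117 .112;  python3 go.py .6313 .117 .112
```

```text
t: 7.62
position: [0.6326, 0.1167, 0.1713]
orientation: [0.496, 3.102, 0.0]
ft_force: [0.2, 0.1, -2.1]
finger_gap: 0.03
t 7.62 pos [0.6326 0.1167 0.1713] shift cm [ 0.13 -0.01  5.93] gap 0.03 F [ 0.2  0.1 -2.1] j6 -1.09
y-axis angle 71.85 tilt z [ 4.e-04  1.e-04 -1.e+00] turn needed None
t 7.62 pos [0.6326 0.1167 0.1713] shift cm [ 0.13 -0.01  5.93] gap 0.03 F [ 0.2  0.1 -2.1] j6 -1.09
y-axis angle 71.85 tilt z [ 4.e-04  1.e-04 -1.e+00] turn needed None
```

```bash
python3 -m pendant '[[1,[0.05,0,0.5],[0,0,0]],[1,[0,0,0],[0,0,0]],[1,[0,0,0],[0,0,0]]]'; python3 go.py .6313 .117 .112;  python3 -m pendant '[[1,[0,0,0.5],[0,0,0]],[1,[0,0,0],[0,0,0]],[1,[0,0,0],[0,0,0]]]';python3 go.py .6313 .117 .112
python3 - <<'E'
from look import *
s=robot.read_state(); p=s['position']; look((p[0],p[1],p[2]-.057,.015),"pics/w2")
E
```

```text
t: 7.87
position: [0.6314, 0.1173, 0.1657]
orientation: [-0.494, -3.102, 0.001]
ft_force: [0.5, 0.1, -0.9]
finger_gap: 0.0299
t 7.87 pos [0.6314 0.1173 0.1657] shift cm [-0.01 -0.03  5.37] gap 0.0299 F [ 0.5  0.1 -0.9] j6 -1.09
y-axis angle 71.9 tilt z [-1.e-03 -2.e-04 -1.e+00] turn needed None
t: 8.12
position: [0.6316, 0.1175, 0.1607]
orientation: [-0.494, -3.102, 0.0]
ft_force: [0.6, -0.1, -0.6]
finger_gap: 0.0296
t 8.12 pos [0.6316 0.1175 0.1607] shift cm [ 0.   -0.06  4.87] gap 0.0296 F [ 0.6 -0.1 -0.6] j6 -1.09
y-axis angle 71.91 tilt z [-7.e-04 -1.e-04 -1.e+00] turn needed None
```

View pics/w2_so.png

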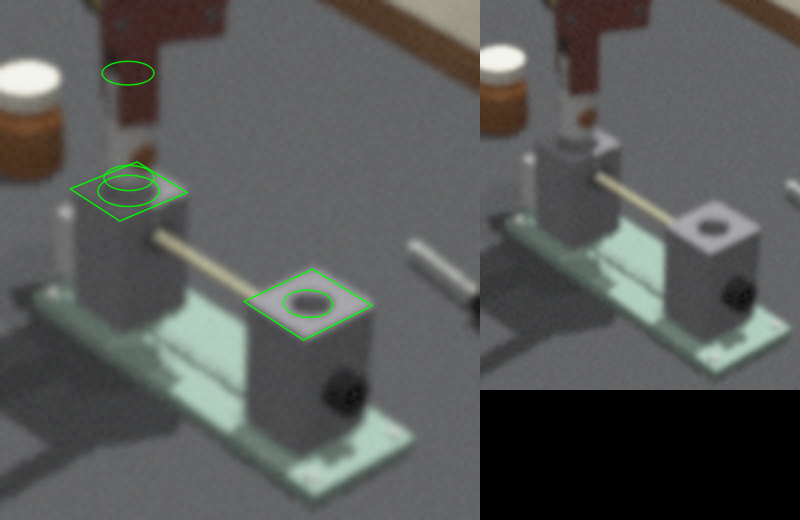

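The cartridge is centred over the lamp bore (side view ~(131,165)). I'll descend in small steps.

```bash
python3 -m pendant '[[1,[0,-0.03,0.4],[0,0,0]],[1,[0,0,0.3],[0,0,0]],[1,[0,0,0.3],[0,0,0]],[1,[0,0,0],[0,0,0]]]'; python3 -m pendant '[[1,[0,0,0.4],[0,0,0]],[1,[0,0,0.3],[0,0,0]],[1,[0,0,0],[0,0,0]]]'; python3 go.py .6313 .117 .112
```

```text
t: 8.55
position: [0.6312, 0.1172, 0.1503]
orientation: [-0.494, -3.101, 0.001]
ft_force: [-0.3, 0.6, -1.5]
finger_gap: 0.0298
t: 8.8
position: [0.6313, 0.1172, 0.1434]
orientation: [-0.494, -3.101, 0.001]
ft_force: [-1.4, -0.4, -0.5]
finger_gap: 0.0297
t 8.8 pos [0.6313 0.1172 0.1434] shift cm [-0.01 -0.02  3.14] gap 0.0297 F [-1.4 -0.4 -0.5] j6 -1.09
y-axis angle 71.9 tilt z [-1.1e-03 -2.0e-04 -1.0e+00] turn needed None
```

```bash
python3 -m pendant '[[1,[0,0,0.5],[0,0,0]],[1,[0,0,0.5],[0,0,0]],[1,[0,0,0.5],[0,0,0]],[1,[0,0,0.5],[0,0,0]],[1,[0,0,0],[0,0,0]]]'; python3 -m pendant '[[1,[0,0,0.4],[0,0,0]],[1,[0,0,0.4],[0,0,0]],[1,[0,0,0.2],[0,0,0]],[1,[0,0,0],[0,0,0]],[1,[0,0,0],[0,0,0]]]'; python3 go.py .6313 .117 .112
```

```text
t: 9.22
position: [0.6309, 0.1172, 0.1227]
orientation: [-0.494, -3.101, 0.001]
ft_force: [-0.3, -0.5, -1.1]
finger_gap: 0.0296
t: 9.63
position: [0.6317, 0.1173, 0.114]
orientation: [-0.494, -3.102, 0.0]
ft_force: [0.2, 0.3, 0.2]
finger_gap: 0.0296
t 9.63 pos [0.6317 0.1173 0.114 ] shift cm [ 0.03 -0.04  0.2 ] gap 0.0296 F [0.2 0.3 0.2] j6 -1.09
y-axis angle 71.91 tilt z [-2.e-04 -0.e+00 -1.e+00] turn needed None
```

Force has turned slightly upward, so it is nearly down. I'll lower 1 mm more, then open.

```bash
python3 -m pendant '[[1,[0,0,0.1],[0,0,0]],[1,[0,0,0],[0,0,0]],[0.7,[0,0,0],[0,0,0]],[0.4,[0,0,0],[0,0,0]],[0,[0,0,0],[0,0,0]]]'; python3 -m pendant '[[-0.3,[0,0,0],[0,0,0]],[-0.6,[0,0,0],[0,0,0]],[-0.6,[0,0,-2],[0,0,0]],[-0.6,[0,0,-3],[0,0,0]],[-0.6,[0,0,-3],[0,0,0]]]'; python3 -m pendant '[[-1,[0,0,0],[0,0,0]],[-1,[0,0,0],[0,0,0]]]';python3 go.py .4086 -.277 .17
python3 - <<'E'
from look import *
look((.6311,.1174,.055,.015),"pics/w3")
E
```

```text
t: 10.05
position: [0.6318, 0.1173, 0.1133]
orientation: [0.494, 3.102, 0.0]
ft_force: [0.5, -1.2, -0.1]
finger_gap: 0.0335
t: 10.47
position: [0.631, 0.1172, 0.1931]
orientation: [-0.494, -3.1, 0.001]
ft_force: [0.5, -0.1, 0.7]
finger_gap: 0.0658
t: 10.63
position: [0.633, 0.1175, 0.1953]
orientation: [0.493, 3.098, 0.002]
ft_force: [0.3, -1.0, -0.5]
finger_gap: 0.0795
t 10.63 pos [0.633  0.1175 0.1953] shift cm [  9.09 -44.47   2.41] gap 0.0795 F [ 0.3 -1.  -0.5] j6 -1.09
y-axis angle 71.91 tilt z [ 4.3e-03  7.0e-04 -1.0e+00] turn needed None
```

View pics/w3_so.png

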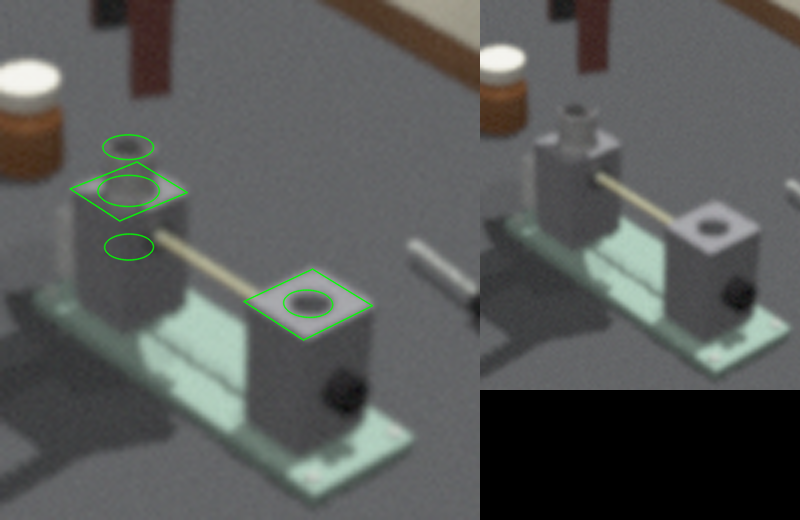

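The wide cartridge is fully down: its rim sits on the predicted 125 mm ellipse at ~(128,147). Now the slim one.

```bash
python3 -m pendant '[[-1,[0.76,-3.7,0],[0,0,0]],[-1,[0.76,-3.7,0],[0,0,0]],[-1,[0.76,-3.7,0],[0,0,0]],[-1,[0.76,-3.7,0],[0,0,0]],[-1,[0.76,-3.7,0],[0,0,0]]]'; python3 -m pendant '[[-1,[0.76,-3.7,0],[0,0,0]],[-1,[0.76,-3.7,0],[0,0,0]],[-1,[0.76,-3.7,0],[0,0,0]],[-1,[0.76,-3.7,0],[0,0,0]],[-1,[0.76,-3.7,0],[0,0,0]]]'; python3 -m pendant '[[-1,[0.76,-3.7,0],[0,0,0]],[-1,[0.7,-3.7,0],[0,0,0]],[-1,[0,0,2],[0,0,0]],[-1,[0,0,0],[0,0,0]],[-1,[0,0,0],[0,0,0]]]'; python3 go.py .409 -.277 .061
```

```text
t: 11.15
position: [0.536, -0.0478, 0.1915]
orientation: [-0.493, -3.1, 0.0]
ft_force: [0.5, -1.2, 0.3]
finger_gap: 0.0874
t: 11.57
position: [0.4425, -0.2116, 0.1918]
orientation: [-0.493, -3.1, -0.001]
ft_force: [0.1, 0.2, -0.3]
finger_gap: 0.0882
t: 11.98
position: [0.4062, -0.2758, 0.1715]
orientation: [-0.495, -3.098, -0.004]
ft_force: [-0.1, -0.1, 0.0]
finger_gap: 0.088
t 11.98 pos [ 0.4062 -0.2758  0.1715] shift cm [-0.35 -0.04 11.05] gap 0.088 F [-0.1 -0.1  0. ] j6 -1.87
y-axis angle 71.83 tilt z [-0.0038  0.003  -1.    ] turn needed None
```

```bash
python3 -m pendant '[[-1,[-0.2,-0.1,0],[0,0,0]],[-1,[0,0,3],[0,0,0]],[-1,[0,0,2],[0,0,0]],[-1,[0,0,0],[0,0,0]],[-1,[0,0,0],[0,0,0]]]'; python3 go.py .409 -.277 .061
```

```text
t: 12.4
position: [0.4096, -0.2771, 0.123]
orientation: [-0.491, -3.101, -0.001]
ft_force: [0.4, 0.1, -0.3]
finger_gap: 0.0879
t 12.4 pos [ 0.4096 -0.2771  0.123 ] shift cm [ 0.04 -0.01  6.2 ] gap 0.0879 F [ 0.4  0.1 -0.3] j6 -1.88
y-axis angle 72.01 tilt z [-0.0016  0.0012 -1.    ] turn needed None
```

```bash
python3 -m pendant '[[-1,[0,0,2.5],[0,0,0]],[-0.5,[0,0,2],[0,0,0]],[-0.3,[0,0,1.7],[0,0,0]],[-0.1,[0,0,0],[0,0,0]],[0.1,[0,0,0],[0,0,0]]]'; python3 -m pendant '[[1,[0,0,0],[0,0,0]],[1,[0,0,0],[0,0,0]],[1,[0,0,0],[0,0,0]],[1,[0,0,0],[0,0,0]],[1,[0,0,0],[0,0,0]]]';python3 -m pendant '[[1,[0,0,0],[0,0,0]],[1,[0,0,0],[0,0,0]],[1,[0,0,0],[0,0,0]],[1,[0,0,0],[0,0,0]],[1,[0,0,0],[0,0,0]]]'; python3 go.py .409 -.277 .061
```

```text
t: 12.82
position: [0.41, -0.2781, 0.062]
orientation: [0.493, 3.103, -0.0]
ft_force: [1.3, -0.2, 0.0]
finger_gap: 0.0646
t: 13.23
position: [0.4096, -0.2784, 0.0618]
orientation: [0.494, 3.102, -0.001]
ft_force: [0.1, -0.0, 0.1]
finger_gap: 0.0315
t: 13.65
position: [0.4094, -0.2784, 0.0613]
orientation: [0.494, 3.102, -0.0]
ft_force: [-0.5, -0.9, 3.1]
finger_gap: 0.0199
t 13.65 pos [ 0.4094 -0.2784  0.0613] shift cm [0.08 0.12 0.03] gap 0.0199 F [-0.5 -0.9  3.1] j6 -1.88
y-axis angle 71.91 tilt z [ 2.e-04 -3.e-04 -1.e+00] turn needed None
```

```bash
python3 -m pendant '[[1,[0,0,-3],[0,0,0]],[1,[0,0,-4],[0,0,0]],[1,[0,0,-4],[0,0,0]],[1,[0,0,0],[0,0,0]]]'; python3 go.py .6475 -.0403 .17
```

```text
t: 13.98
position: [0.4125, -0.2804, 0.1774]
orientation: [0.493, 3.093, -0.007]
ft_force: [1.6, -0.7, -0.2]
finger_gap: 0.0195
t 13.98 pos [ 0.4125 -0.2804  0.1774] shift cm [-14.87  30.12   0.79] gap 0.0195 F [ 1.6 -0.7 -0.2] j6 -1.88
y-axis angle 71.9 tilt z [ 0.0084 -0.0059 -0.9999] turn needed None
```

```bash
python3 -m pendant '[[1,[-1.7,3.3,0],[0,0,0]],[1,[-1.7,3.3,0],[0,0,0]],[1,[-1.7,3.3,0],[0,0,0]],[1,[-1.7,3.3,0],[0,0,0]],[1,[-1.7,3.3,0],[0,0,0]]]';  python3 -m pendant '[[1,[-1.7,3.3,0],[0,0,0]],[1,[-1.7,3.3,0],[0,0,0]],[1,[-1.7,3.3,0],[0,0,0]],[1,[-1.5,3.3,0],[0,0,0]],[1,[0,0,0],[0,0,0]]]'; python3 -m pendant '[[1,[0,0,0],[0,0,0]],[1,[0,0,0],[0,0,0]]]'; python3 go.py .6475 -.0403 .17
```

```text
t: 14.4
position: [0.542, -0.1463, 0.1706]
orientation: [-0.495, -3.102, -0.0]
ft_force: [0.7, -0.4, 0.4]
finger_gap: 0.0196
t: 14.82
position: [0.6489, -0.0383, 0.1706]
orientation: [0.488, 3.101, 0.003]
ft_force: [-1.2, 0.0, 0.2]
finger_gap: 0.0195
t: 14.98
position: [0.6441, -0.0428, 0.1701]
orientation: [-0.493, -3.101, 0.001]
ft_force: [-0.6, 0.4, -0.8]
finger_gap: 0.0198
t 14.98 pos [ 0.6441 -0.0428  0.1701] shift cm [-0.25  0.34  0.01] gap 0.0198 F [-0.6  0.4 -0.8] j6 -1.34
y-axis angle 71.94 tilt z [-2.1e-03 -1.0e-04 -1.0e+00] turn needed None
```

```bash
python3 -m pendant '[[1,[-0.2,0.3,1],[0,0,0]],[1,[0,0,0],[0,0,0]],[1,[0,0,0],[0,0,0]],[1,[0,0,0],[0,0,0]]]'; python3 go.py .6475 -.0403 .17
python3 - <<'E'
from look import *
s=robot.read_state(); p=s['position']; look((p[0],p[1],p[2]-.057,.010),"pics/s1")
E
```

```text
t: 15.32
position: [0.6474, -0.0413, 0.1609]
orientation: [-0.496, -3.102, 0.0]
ft_force: [0.6, 0.7, -0.2]
finger_gap: 0.0197
t 15.32 pos [ 0.6474 -0.0413  0.1609] shift cm [ 0.02  0.1  -0.91] gap 0.0197 F [ 0.6  0.7 -0.2] j6 -1.34
y-axis angle 71.85 tilt z [-7.e-04  0.e+00 -1.e+00] turn needed None
```

View pics/s1_so.png

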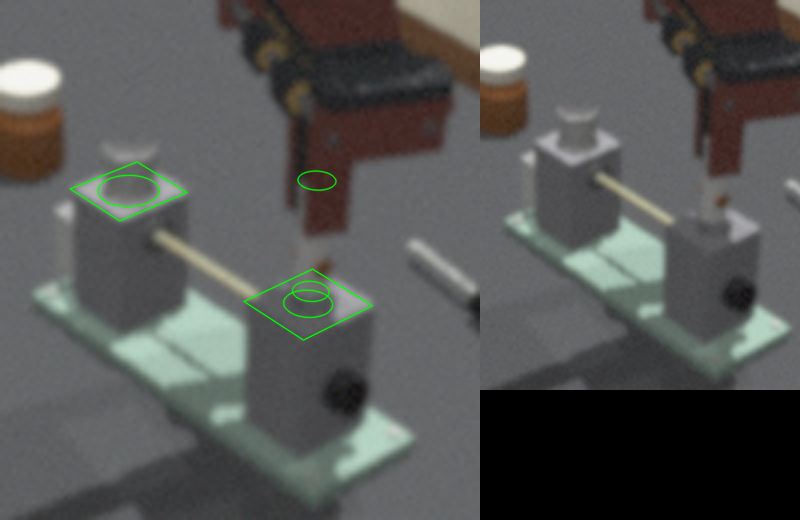

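View pics/s1_to.png

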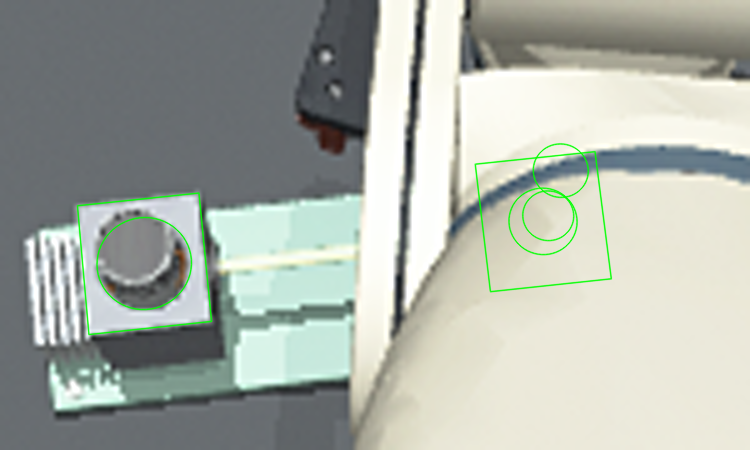

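The slim cartridge hangs over the detector bore, side ~(315,270), with the usual 1 px bias. I'll trim 0.8 mm and descend.

```bash
python3 -m pendant '[[1,[0,0.07,0.4],[0,0,0]],[1,[0,0,0.4],[0,0,0]],[1,[0,0,0.2],[0,0,0]],[1,[0,0,0],[0,0,0]],[1,[0,0,0],[0,0,0]]]'; python3 go.py .6475 -.0403 .112; python3 -m pendant '[[1,[0,0,0.4],[0,0,0]],[1,[0,0,0.3],[0,0,0]],[1,[0,0,0],[0,0,0]]]'; python3 go.py .6475 -.0403 .112
```

```text
t: 15.83
position: [0.6479, -0.0398, 0.1508]
orientation: [-0.494, -3.102, 0.0]
ft_force: [-0.5, -0.3, -0.3]
finger_gap: 0.0196
t 15.83 pos [ 0.6479 -0.0398  0.1508] shift cm [ 0.02 -0.06  3.88] gap 0.0196 F [-0.5 -0.3 -0.3] j6 -1.33
y-axis angle 71.91 tilt z [-6.e-04  0.e+00 -1.e+00] turn needed None
t: 16.08
position: [0.6477, -0.0398, 0.1434]
orientation: [-0.494, -3.102, 0.0]
ft_force: [0.6, -0.4, -0.6]
finger_gap: 0.0197
t 16.08 pos [ 0.6477 -0.0398  0.1434] shift cm [ 0.   -0.05  3.14] gap 0.0197 F [ 0.6 -0.4 -0.6] j6 -1.33
y-axis angle 71.91 tilt z [-1.e-03  1.e-04 -1.e+00] turn needed None
```

```bash
python3 -m pendant '[[1,[0,0,0.5],[0,0,0]],[1,[0,0,0.5],[0,0,0]],[1,[0,0,0],[0,0,0]]]'; python3 -m pendant '[[1,[0,0,0.5],[0,0,0]],[1,[0,0,0.5],[0,0,0]],[1,[0,0,0.4],[0,0,0]],[1,[0,0,0.4],[0,0,0]],[1,[0,0,0],[0,0,0]]]'; python3 go.py .6475 -.0403 .112
```

```text
t: 16.33
position: [0.6476, -0.0398, 0.133]
orientation: [-0.494, -3.101, 0.0]
ft_force: [-0.2, 0.1, -1.5]
finger_gap: 0.0191
t: 16.75
position: [0.6479, -0.0398, 0.1152]
orientation: [-0.494, -3.102, -0.0]
ft_force: [0.5, -0.5, -1.3]
finger_gap: 0.0196
t 16.75 pos [ 0.6479 -0.0398  0.1152] shift cm [ 0.02 -0.06  0.32] gap 0.0196 F [ 0.5 -0.5 -1.3] j6 -1.33
y-axis angle 71.9 tilt z [-8.e-04  1.e-04 -1.e+00] turn needed None
```

```bash
python3 -m pendant '[[1,[0,0,0.2],[0,0,0]],[1,[0,0,0],[0,0,0]],[0.7,[0,0,0],[0,0,0]],[0.4,[0,0,0],[0,0,0]],[0,[0,0,0],[0,0,0]]]'; python3 -m pendant '[[-0.2,[0,0,0],[0,0,0]],[-0.2,[0,0,0],[0,0,0]],[-0.2,[0,0,-3],[0,0,0]],[-0.2,[0,0,-4],[0,0,0]],[-0.2,[0,0,-3],[0,0,0]]]'; python3 -m pendant '[[-0.6,[0,0,0],[0,0,0]],[-1,[0,0,0],[0,0,0]]]';python3 go.py .454 .3005 .2 11.5
python3 - <<'E'
from look import *
look((.6475,-.0403,.055,.010),"pics/s2")
E
```

```text
t: 17.17
position: [0.6482, -0.0399, 0.1144]
orientation: [0.494, 3.102, -0.0]
ft_force: [-0.2, 0.3, -0.1]
finger_gap: 0.0298
t: 17.58
position: [0.6483, -0.0399, 0.2161]
orientation: [0.494, 3.102, 0.0]
ft_force: [1.0, 0.1, 0.7]
finger_gap: 0.0526
t: 17.75
position: [0.6494, -0.04, 0.2165]
orientation: [0.493, 3.098, 0.001]
ft_force: [-1.0, 0.6, -0.9]
finger_gap: 0.0622
t 17.75 pos [ 0.6494 -0.04    0.2165] shift cm [29.15 26.29  1.55] gap 0.0622 F [-1.   0.6 -0.9] j6 -1.33
y-axis angle 71.91 tilt z [ 4.5e-03 -4.0e-04 -1.0e+00] turn needed 60.41
```

View pics/s2_so.png

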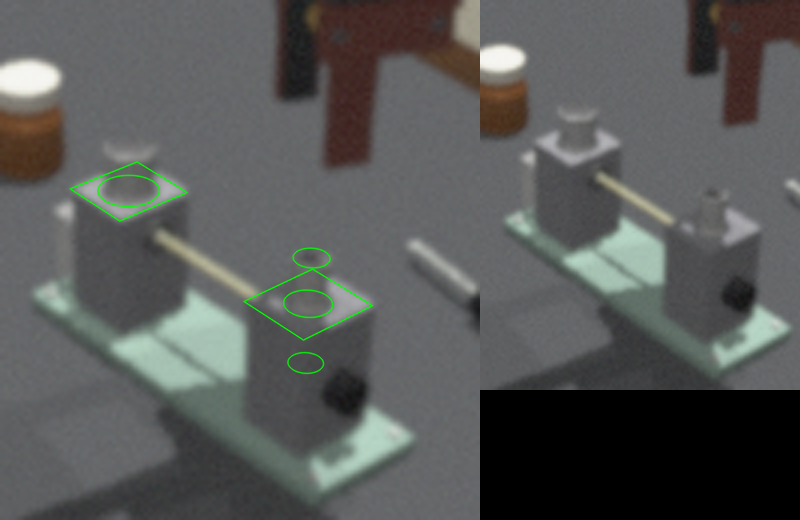

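Both cartridges are seated: the slim rim sits on the predicted ellipse at (311,258). Now I turn the gripper for the cell and re-measure the rack and cell yaw.

```bash
python3 -m pendant '[[-1,[0,0,0],[0,0,7]],[-1,[0,0,0],[0,0,7]],[-1,[0,0,0],[0,0,7]],[-1,[0,0,0],[0,0,7]],[-1,[0,0,0],[0,0,7]]]'; python3 -m pendant '[[-1,[0,0,0],[0,0,7]],[-1,[0,0,0],[0,0,7]],[-1,[0,0,0],[0,0,7]],[-1,[0,0,0],[0,0,4.4]],[-1,[0,0,0],[0,0,0]]]'; python3 go.py .454 .3005 .2 11.5
python3 - <<'E'
from h import *
im=robot.capture("top"); cv2.imwrite("pics/t3.png",im)
for n,z in(("rack",.02),("cell",.065)):
    for d in robot.regions_of("top",n)[:1]:
        m=d['pixels'].astype(np.uint8); print(n,d['confidence'],m.sum()); P=top.plane(np.argwhere(m)[:,::-1].astype(float),z)[:,:2].astype(np.float32)
        print(cv2.minAreaRect(P*1000))
a=im[285:350,135:215]
g=cv2.resize(a,None,fx=8,fy=8,interpolation=cv2.INTER_CUBIC); cv2.imwrite("pics/rk.png",g)
E
```

```text
t: 18.27
position: [0.6469, -0.0398, 0.2119]
orientation: [-1.411, -2.803, 0.002]
ft_force: [-0.2, 0.4, 0.4]
finger_gap: 0.0875
t: 18.68
position: [0.647, -0.0398, 0.2121]
orientation: [-1.989, -2.428, 0.003]
ft_force: [-0.9, -0.6, -0.0]
finger_gap: 0.088
t 18.68 pos [ 0.647  -0.0398  0.2121] shift cm [ 37.16 -12.22   1.28] gap 0.088 F [-0.9 -0.6 -0. ] j6 -0.28
y-axis angle 11.35 tilt z [-3.5e-03  2.0e-04 -1.0e+00] turn needed -0.15
rack 0.68 734
((680.8031005859375, 326.7523498535156), (74.83292388916016, 53.39799118041992), 47.00720977783203)
cell 0.59 177
((453.44854736328125, 293.096435546875), (37.10908126831055, 19.2838077545166), 89.41580200195312)
```

View pics/rk.png

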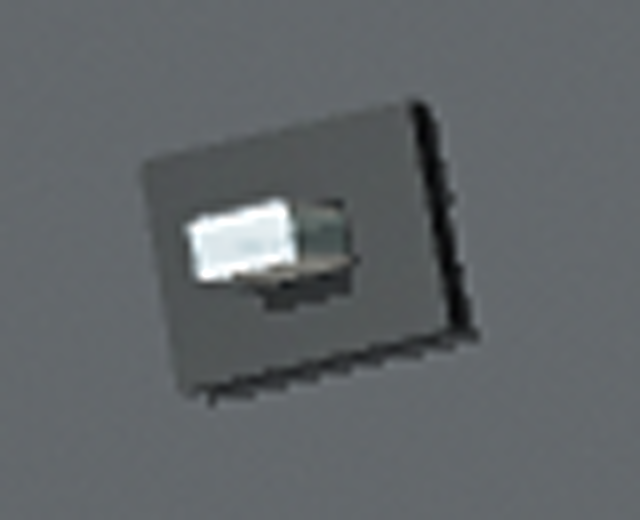

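Run:
```python
from h import *
uv=c2p([(143,160),(412,102),(450,331),(184,393)],135,285,8)
p,r=fit2(top,[(.03,.035,.02),(.03,-.035,.02),(-.03,-.035,.02),(-.03,.035,.02)],uv,[.45,.3,.2]);print(p,np.degrees(p[2]),r.round(2).tolist())
uv=c2p([(187,222),(287,199),(298,262),(202,284)],135,285,8)
p,r=fit2(top,[(.007,.012,.065),(.007,-.012,.065),(-.007,-.012,.065),(-.007,.012,.065)],uv,[.45,.3,.2]);print(p,np.degrees(p[2]),r.round(2).tolist())
```

```text
[0.45393506 0.29940591 0.21111562] 12.096034107018774 [[-0.14, 0.07], [0.13, -0.19], [0.49, 0.07], [-0.48, 0.04]]
[0.453938   0.29993446 0.22572415] 12.933041234575416 [[0.32, 0.39], [0.02, 0.36], [-0.05, -0.46], [-0.28, -0.29]]
```

```bash
python3 -m pendant '[[-1,[3.7,-1.2,0],[0,0,-0.8]],[-1,[3.7,-1.2,0],[0,0,0]],[-1,[3.7,-1.2,0],[0,0,0]],[-1,[3.7,-1.2,0],[0,0,0]],[-1,[3.7,-1.2,0],[0,0,0]]]'; python3 -m pendant '[[-1,[3.7,-1.2,0],[0,0,0]],[-1,[3.7,-1.2,0],[0,0,0]],[-1,[3.7,-1.2,0],[0,0,0]],[-1,[3.7,-1.2,0],[0,0,0]],[-1,[3.0,-1.2,0],[0,0,0]]]'; python3 -m pendant '[[-1,[0,0,3],[0,0,0]],[-1,[0,0,3],[0,0,0]],[-1,[0,0,2],[0,0,0]],[-1,[0,0,0],[0,0,0]],[-1,[0,0,0],[0,0,0]]]';python3 go.py .4542 .299 .045 12.2
```

```text
t: 19.25
position: [0.5492, 0.1295, 0.2138]
orientation: [-1.968, -2.448, 0.001]
ft_force: [0.5, -0.4, -0.5]
finger_gap: 0.0875
t: 19.67
position: [0.4525, 0.2914, 0.214]
orientation: [-1.967, -2.449, -0.0]
ft_force: [0.7, 0.3, -0.6]
finger_gap: 0.088
t: 20.08
position: [0.4533, 0.2891, 0.1334]
orientation: [-1.968, -2.447, 0.004]
ft_force: [-0.1, 0.3, -0.4]
finger_gap: 0.0881
t 20.08 pos [0.4533 0.2891 0.1334] shift cm [0.96 0.33 8.83] gap 0.0881 F [-0.1  0.3 -0.4] j6 0.33
y-axis angle 12.38 tilt z [-0.0024 -0.0015 -1.    ] turn needed 0.18
```

```bash
python3 -m pendant '[[-1,[0.9,0.2,2],[0,0,0]],[-1,[0,0,0],[0,0,0]],[-1,[0,0,0],[0,0,0]],[-1,[0,0,0],[0,0,0]]]';python3 go.py .4542 .299 .045 12.2
python3 - <<'E'
from h import *
a=robot.capture("side")[150:250,150:270];b=robot.capture("top")[260:360,110:230]
cv2.imwrite("pics/c1.png",np.hstack([cv2.resize(a,(400,333),interpolation=2),cv2.resize(b,(400,333),interpolation=2)]))
E
```

```text
t: 20.42
position: [0.4546, 0.2987, 0.1155]
orientation: [1.97, 2.447, 0.002]
ft_force: [-0.1, -0.3, 0.7]
finger_gap: 0.0879
t 20.42 pos [0.4546 0.2987 0.1155] shift cm [ 0.03 -0.05  7.05] gap 0.0879 F [-0.1 -0.3  0.7] j6 0.34
y-axis angle 12.32 tilt z [ 1.1e-03  6.0e-04 -1.0e+00] turn needed 0.12
```

View pics/c1.png

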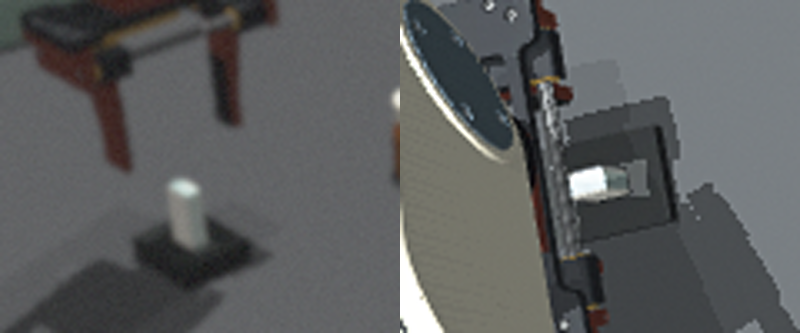

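The jaws straddle the cell on its ±x (frosted) faces, with the cell upright in the rack. Descend and grip gently.

```bash
python3 -m pendant '[[-1,[0,-0.03,3],[0,0,0]],[-1,[0,0,2.5],[0,0,0]],[-1,[0,0,1.5],[0,0,0]],[-1,[0,0,0],[0,0,0]],[-1,[0,0,0],[0,0,0]]]';python3 go.py .4542 .299 .045 12.2; python3 -m pendant '[[0,[0,0,0],[0,0,0]],[0.2,[0,0,0],[0,0,0]],[0.3,[0,0,0],[0,0,0]],[0.3,[0,0,0],[0,0,0]],[0.3,[0,0,0],[0,0,0]]]' 12; python3 -m pendant '[[0.5,[0,0,0],[0,0,0]],[0.5,[0,0,0],[0,0,0]],[0.5,[0,0,0],[0,0,0]]]'; python3 go.py .4542 .299 .045 12.2
python3 - <<'E'
from h import *
a=robot.capture("side")[180:250,170:250];b=robot.capture("top")[260:360,110:230]
cv2.imwrite("pics/c2.png",np.hstack([cv2.resize(a,(400,350),interpolation=2),cv2.resize(b,(400,350),interpolation=2)]))
E
```

```text
t: 20.93
position: [0.4538, 0.2984, 0.0444]
orientation: [-1.971, -2.446, 0.001]
ft_force: [1.1, -0.7, 0.2]
finger_gap: 0.0878
t 20.93 pos [0.4538 0.2984 0.0444] shift cm [ 0.05  0.06 -0.06] gap 0.0878 F [ 1.1 -0.7  0.2] j6 0.35
y-axis angle 12.3 tilt z [-6.e-04 -4.e-04 -1.e+00] turn needed 0.1
t: 21.35
position: [0.4541, 0.2988, 0.0448]
orientation: [1.97, 2.447, 0.002]
ft_force: [-0.4, 0.6, -0.1]
finger_gap: 0.0582
t: 21.6
position: [0.4537, 0.2987, 0.0442]
orientation: [-1.97, -2.447, -0.0]
ft_force: [0.4, 0.3, -0.3]
finger_gap: 0.0378
t 21.6 pos [0.4537 0.2987 0.0442] shift cm [ 0.02  0.05 -0.08] gap 0.0378 F [ 0.4  0.3 -0.3] j6 0.35
y-axis angle 12.31 tilt z [ 0.  0. -1.] turn needed 0.11
```

View pics/c2.png

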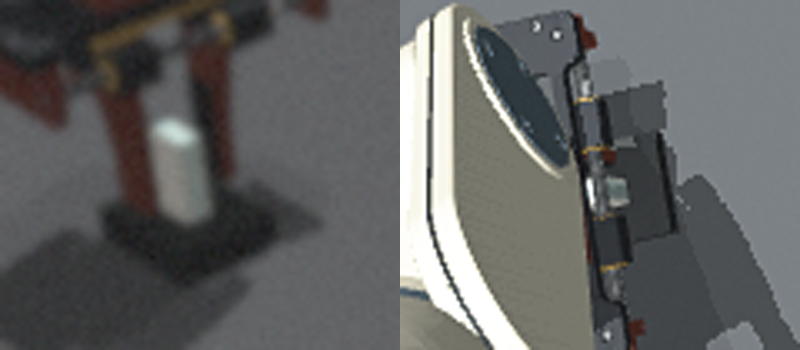

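The cell is between the fingers at side (180,170), roughly centred. Closing fully at 12 N.

```bash
python3 -m pendant '[[1,[0,0,0],[0,0,0]],[1,[0,0,0],[0,0,0]],[1,[0,0,0],[0,0,0]],[1,[0,0,0],[0,0,0]],[1,[0,0,0],[0,0,0]]]' 12; python3 -m pendant '[[1,[0,0,0],[0,0,0]],[1,[0,0,0],[0,0,0]],[1,[0,0,0],[0,0,0]],[1,[0,0,0],[0,0,0]]]'; python3 go.py .4542 .299 .045 12.2
```

```text
t: 22.12
position: [0.4551, 0.2992, 0.0444]
orientation: [1.97, 2.446, 0.004]
ft_force: [5.7, 1.8, -3.6]
finger_gap: 0.0141
t: 22.45
position: [0.4551, 0.2992, 0.0444]
orientation: [1.97, 2.446, 0.004]
ft_force: [5.3, 1.2, -4.3]
finger_gap: 0.0139
t 22.45 pos [0.4551 0.2992 0.0444] shift cm [ 0.   -0.09 -0.06] gap 0.0139 F [ 5.3  1.2 -4.3] j6 0.35
y-axis angle 12.31 tilt z [ 0.0026  0.0013 -1.    ] turn needed 0.11
```

The side force of about 5 N means the cell is touching the pocket wall. I'll shift +1 mm along tool y to relieve it, then lift straight.

```bash
python3 -m pendant '[[1,[0,0.08,0],[0,0,0]],[1,[0,0,0],[0,0,0]],[1,[0,0,0],[0,0,0]]]'; python3 go.py .4542 .299 .045 12.2
```

```text
t: 22.7
position: [0.4553, 0.2992, 0.0444]
orientation: [1.97, 2.446, 0.002]
ft_force: [4.8, 1.9, -2.4]
finger_gap: 0.014
t 22.7 pos [0.4553 0.2992 0.0444] shift cm [ 0.   -0.11 -0.06] gap 0.014 F [ 4.8  1.9 -2.4] j6 0.34
y-axis angle 12.31 tilt z [ 1.4e-03  8.0e-04 -1.0e+00] turn needed 0.11
```

```bash
python3 -m pendant '[[1,[0,0.1,0],[0,0,0]],[1,[0,0,0],[0,0,0]],[1,[0,0,0],[0,0,0]]]'; python3 go.py .4542 .299 .045 12.2
```

```text
t: 22.95
position: [0.4554, 0.299, 0.0442]
orientation: [-1.97, -2.447, 0.0]
ft_force: [2.9, 1.3, -0.4]
finger_gap: 0.0137
t 22.95 pos [0.4554 0.299  0.0442] shift cm [ 0.02 -0.12 -0.08] gap 0.0137 F [ 2.9  1.3 -0.4] j6 0.34
y-axis angle 12.31 tilt z [-2.e-04 -0.e+00 -1.e+00] turn needed 0.11
```

```bash
python3 -m pendant '[[1,[0,0.12,0],[0,0,0]],[1,[0,0,0],[0,0,0]],[1,[0,0,0],[0,0,0]]]'; python3 go.py .4542 .299 .045 12.2
```

```text
t: 23.2
position: [0.4558, 0.2987, 0.0439]
orientation: [-1.97, -2.446, 0.003]
ft_force: [0.8, 0.1, 0.5]
finger_gap: 0.0136
t 23.2 pos [0.4558 0.2987 0.0439] shift cm [ 0.06 -0.15 -0.11] gap 0.0136 F [0.8 0.1 0.5] j6 0.34
y-axis angle 12.31 tilt z [-0.0018 -0.0011 -1.    ] turn needed 0.11
```

Contact relieved. Lifting.

```bash
python3 -m pendant '[[1,[0,0,-0.5],[0,0,0]],[1,[0,0,-1],[0,0,0]],[1,[0,0,-1],[0,0,0]],[1,[0,0,-2],[0,0,0]],[1,[0,0,-2],[0,0,0]]]'; python3 -m pendant '[[1,[0,0,-3],[0,0,0]],[1,[0,0,-3],[0,0,0]],[1,[0,0,-2.5],[0,0,0]],[1,[0,0,0],[0,0,0]],[1,[0,0,0],[0,0,0]]]';python3 go.py .6392 .0388 .17 5.87
python3 - <<'E'
from ov import *
s=robot.read_state(); M=R.from_rotvec(s['orientation']).as_matrix(); p=np.array(s['position'])
o=lambda a:np.array([p+M@np.array([q[1],q[0],q[2]]) for q in a])
S=[o(box(0,0,.014,.024,.0391)),o(box(0,0,.014,.024,.0391-.06))]
for n,c,cr in(("side",side,(150,100,260,200)),("top",top,(100,260,220,360))):
    im=robot.capture(n); cv2.imwrite(f"pics/l_{n}.png",im); overlay(c,im,S,cr,6,f"pics/lo_{n}.png")
E
```

```text
t: 23.62
position: [0.4562, 0.299, 0.1104]
orientation: [-1.97, -2.446, 0.002]
ft_force: [-0.6, 0.4, -0.4]
finger_gap: 0.0137
t: 24.03
position: [0.4574, 0.2997, 0.1965]
orientation: [1.97, 2.446, 0.006]
ft_force: [0.1, -0.7, -1.1]
finger_gap: 0.0138
t 24.03 pos [0.4574 0.2997 0.1965] shift cm [-29.37  12.19   2.66] gap 0.0138 F [ 0.1 -0.7 -1.1] j6 0.34
y-axis angle 12.3 tilt z [ 0.0035  0.0023 -1.    ] turn needed 6.43
```

View pics/lo_side.png

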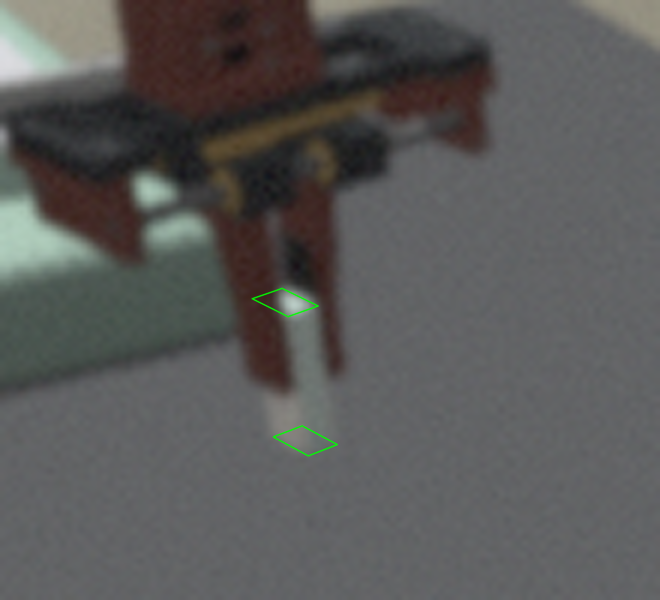

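View pics/lo_top.png

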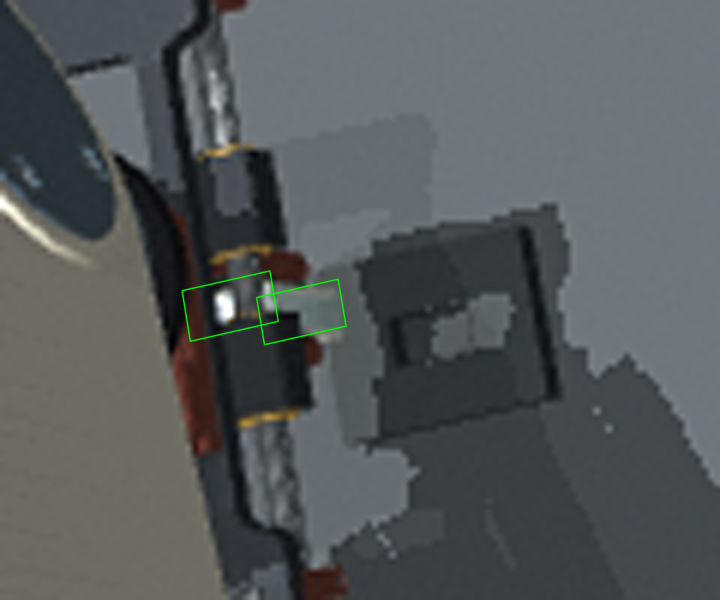

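The cell is upright in the jaws: the frosted face is under the pads and the green-tinted window faces are free. The light ring over the cell is only edge glare. Now I carry it to the beam.

```bash
python3 -m pendant '[[1,[-2.5,1,0],[0,0,0]],[1,[-3.4,1.4,0],[0,0,0]],[1,[-3.4,1.4,0],[0,0,0]],[1,[-3.4,1.4,0],[0,0,0]],[1,[-3.4,1.4,0],[0,0,0]]]'; python3 -m pendant '[[1,[-3.4,1.4,0],[0,0,0]],[1,[-3.4,1.4,0],[0,0,0]],[1,[-3.4,1.4,0],[0,0,0]],[1,[-2.5,1,0],[0,0,0]],[1,[0,0,0],[0,0,6.4]]]'; python3 -m pendant '[[1,[0,0,0],[0,0,0]],[1,[0,0,0],[0,0,0]],[1,[0,0,0],[0,0,0]]]'; python3 go.py .6394 .0386 .0991 5.87
```

```text
t: 24.55
position: [0.555, 0.1543, 0.1924]
orientation: [-1.969, -2.446, 0.004]
ft_force: [0.5, 0.4, -0.1]
finger_gap: 0.0138
t: 24.97
position: [0.635, 0.0387, 0.1922]
orientation: [-2.107, -2.33, 0.003]
ft_force: [0.1, 0.2, -0.4]
finger_gap: 0.0137
t: 25.22
position: [0.6322, 0.0436, 0.193]
orientation: [-2.099, -2.335, 0.003]
ft_force: [-0.1, -0.4, -0.2]
finger_gap: 0.014
t 25.22 pos [0.6322 0.0436 0.193 ] shift cm [-0.58  0.68  9.39] gap 0.014 F [-0.1 -0.4 -0.2] j6 -0.06
y-axis angle 6.09 tilt z [-0.0024  0.     -1.    ] turn needed 0.22
```

```bash
python3 -m pendant '[[1,[-0.55,0.65,1],[0,0,0.2]],[1,[0,0,1.5],[0,0,0]],[1,[0,0,1.5],[0,0,0]],[1,[0,0,0],[0,0,0]],[1,[0,0,0],[0,0,0]]]'; python3 go.py .6394 .0386 .0991 5.87;python3 -m pendant '[[1,[0,0,1.5],[0,0,0]],[1,[0,0,1.5],[0,0,0]],[1,[0,0,1.4],[0,0,0]],[1,[0,0,0.9],[0,0,0]],[1,[0,0,0],[0,0,0]]]';python3 -m pendant '[[1,[0,0,0],[0,0,0]],[1,[0,0,0],[0,0,0]],[1,[0,0,0],[0,0,0]]]'; python3 go.py .6394 .0386 .0991 5.87
python3 - <<'E'
from ov import *
rig=[.6392,.0388,.1024]
s=robot.read_state(); M=R.from_rotvec(s['orientation']).as_matrix(); p=np.array(s['position'])
o=lambda a:np.array([p+M@np.array([q[1],q[0],q[2]]) for q in a])
S=[o(box(0,0,.014,.024,.0391)),o(box(0,0,.014,.024,.0391-.06)),T(rig,box(0,-.079,.052,.048,.095)),T(rig,[(0,.055,.075),(0,-.055,.075)])]
for n,c,cr in(("side",side,(270,180,380,280)),("top",top,(220,170,350,260))):
    im=robot.capture(n); cv2.imwrite(f"pics/f_{n}.png",im); overlay(c,im,S,cr,6,f"pics/fo_{n}.png"); overlay(c,im,[],cr,6,f"pics/fn_{n}.png")
E
```

```text
t: 25.63
position: [0.6397, 0.0387, 0.153]
orientation: [-2.105, -2.33, 0.003]
ft_force: [-0.3, 0.5, 0.1]
finger_gap: 0.014
t 25.63 pos [0.6397 0.0387 0.153 ] shift cm [-0.   -0.01  5.39] gap 0.014 F [-0.3  0.5  0.1] j6 -0.06
y-axis angle 5.8 tilt z [-2.4e-03 -1.0e-04 -1.0e+00] turn needed -0.07
t: 26.05
position: [0.6392, 0.0383, 0.0993]
orientation: [-2.106, -2.328, 0.003]
ft_force: [0.7, 1.0, 0.1]
finger_gap: 0.0142
t: 26.3
position: [0.6411, 0.0383, 0.1021]
orientation: [2.107, 2.329, 0.002]
ft_force: [-1.0, -0.0, -0.9]
finger_gap: 0.0142
t 26.3 pos [0.6411 0.0383 0.1021] shift cm [ 0.05 -0.16  0.3 ] gap 0.0142 F [-1.  -0.  -0.9] j6 -0.06
y-axis angle 5.71 tilt z [ 1.5e-03  1.0e-04 -1.0e+00] turn needed -0.16
```

View pics/fo_side.png

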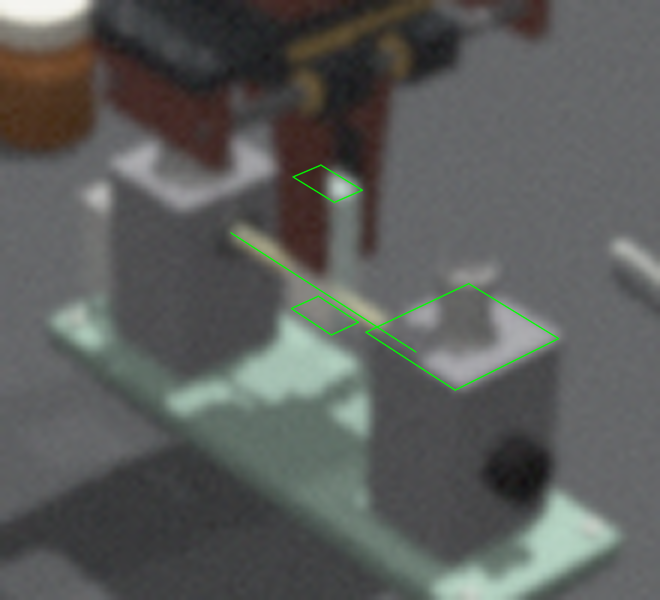

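View pics/fn_side.png

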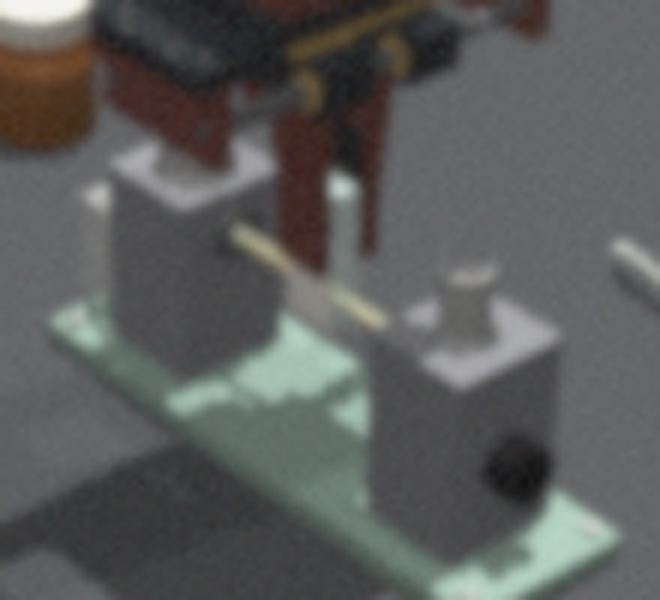

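View pics/fo_top.png

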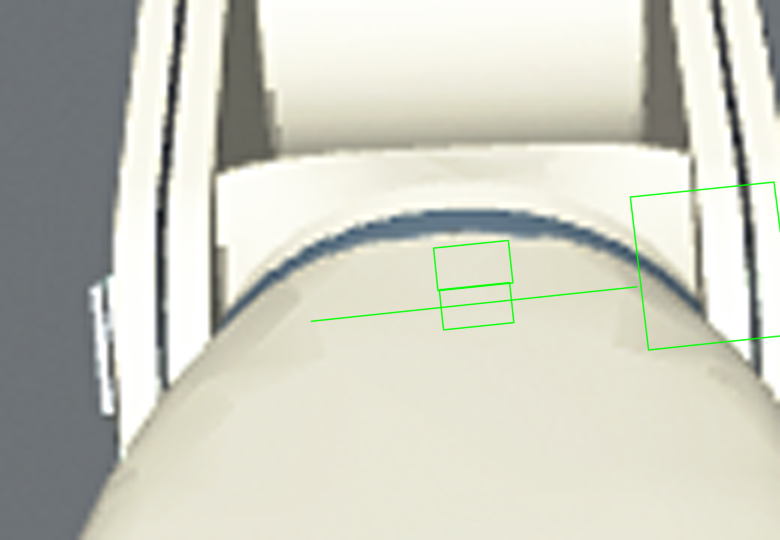

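```bash
python3 -m pendant '[[1,[0,0,0],[0,0,0]],[1,[0,0,0],[0,0,0]],[1,[0,0,0],[0,0,0]],[1,[0,0,0],[0,0,0]],[1,[0,0,0],[0,0,0]]]'; python3 go.py .6394 .0386 .0991 5.87;  python3 -m pendant '[[1,[0,0,0],[0,0,0]],[1,[0,0,0],[0,0,0]],[1,[0,0,0],[0,0,0]],[1,[0,0,0],[0,0,0]],[1,[0,0,0],[0,0,0]]]'; python3 go.py .6394 .0386 .0991 5.87
cat > fin.py <<'E'
from ov import *
import sys
def fin(tag,rig=[.6392,.0388,.1024]):
    acc=[]; 
    for i in range(3): acc.append(robot.capture("side").astype(float))
    im=np.mean(acc,0).astype(np.uint8)
    s=robot.read_state(); M=R.from_rotvec(s['orientation']).as_matrix(); p=np.array(s['position'])
    o=lambda a:np.array([p+M@np.array([q[1],q[0],q[2]]) for q in a])
    # -y window outline & -x frosted outline, cell frame -> tool (y tool = cell x, x tool = -? symmetric)
    S=[o(box(0,0,.014,.024,.0391)),o(box(0,0,.014,.024,.0391-.06)),T(rig,[(0,.055,.075),(0,-.055,.075)])]
    cr=(305,195,350,240); a=overlay(side,im,S,cr,12,"pics/x.png"); b=overlay(side,im,[],cr,12,"pics/x.png")
    cv2.imwrite(f"pics/{tag}.png",np.hstack([a,b])[:, :]); g=np.hstack([a,b]); cv2.imwrite(f"pics/{tag}.png",cv2.resize(g,(800,400)))
if __name__=="__main__": fin(sys.argv[1])
E
python3 fin.py g1
```

```text
t: 26.82
position: [0.6404, 0.0382, 0.1012]
orientation: [2.108, 2.329, 0.0]
ft_force: [-0.4, -0.1, 0.7]
finger_gap: 0.014
t 26.82 pos [0.6404 0.0382 0.1012] shift cm [ 0.05 -0.09  0.21] gap 0.014 F [-0.4 -0.1  0.7] j6 -0.06
y-axis angle 5.7 tilt z [ 0.  0. -1.] turn needed -0.17
t: 27.23
position: [0.6404, 0.0382, 0.1011]
orientation: [-2.108, -2.329, 0.0]
ft_force: [0.6, 0.9, 0.2]
finger_gap: 0.0139
t 27.23 pos [0.6404 0.0382 0.1011] shift cm [ 0.05 -0.09  0.2 ] gap 0.0139 F [0.6 0.9 0.2] j6 -0.06
y-axis angle 5.71 tilt z [-1.e-04  0.e+00 -1.e+00] turn needed -0.16
```

View pics/g1.png

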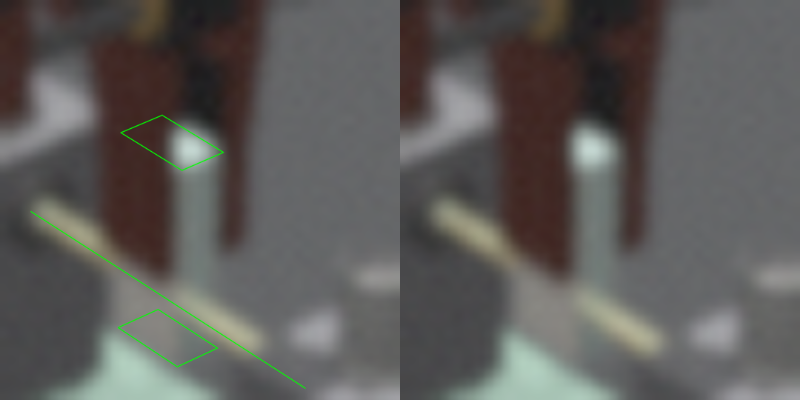

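Settled, the TCP is at z=0.1011, so the cell is about 2 mm high. In the side view the ray meets the cell low on its window, at about (185,290) in the left panel. I'll compare ray and cell quantitatively.

```bash
python3 - <<'E'
from ov import *
im=np.mean([robot.capture("side").astype(float) for _ in range(4)],0)
s0=cv2.imread("pics/side0.png").astype(float)
# yellow-ness: (G+R)/2 - B
rig=[.6392,.0388,.1024]
y0=(s0[...,1]+s0[...,2])/2-s0[...,0]; y1=(im[...,1]+im[...,2])/2-im[...,0]
a,b=side.proj(T(rig,[(0,.05,.075),(0,-.05,.075)])); d=(b-a)/np.linalg.norm(b-a); n=np.array([-d[1],d[0]])
print("dir",d,"n",n)
from scipy.ndimage import map_coordinates
L=np.linalg.norm(b-a); offs=np.arange(-5,5.01,.25)
for nm,Y in(("before",y0),("now",y1)):
    for f in(.05,.15,.25,.35,.45,.55,.65,.7,.75,.8,.85,.9):
        P=a+d*L*f+offs[:,None]*n; v=map_coordinates(Y,[P[:,1],P[:,0]],order=1); w=np.clip(v-np.percentile(v,40)-3,0,None)
        print(nm,f,round(float((w*offs).sum()/max(w.sum(),1e-6)),2),"peak",round(float(v.max()),1))
# jacobian of n-offset wrt x_rig, z (m->px)
c=T(rig,[(0,0,.075)])[0]; ex=np.array([np.cos(rig[2]),np.sin(rig[2]),0])
for nm,e in(("x",ex),("y",np.array([-ex[1],ex[0],0])),("z",np.array([0,0,1.]))):
    q=(side.proj(c+e*.001)-side.proj(c))[0]; print(nm,q,"n:",q@n)
# cell edges: horizontal profile of rows through cell
for r in (217,222,226,230,232): print(r,[int(v) for v in im[r,312:338].mean(1)])
E
python3 go.py .6394 .0386 .0993 5.87
```

```text
dir [0.84082007 0.54131471] n [-0.54131471  0.84082007]
before 0.05 -0.62 peak 23.7
before 0.15 -0.71 peak 26.8
before 0.25 -0.62 peak 24.7
before 0.35 -0.6 peak 23.2
before 0.45 -0.67 peak 25.5
before 0.55 -0.74 peak 25.8
before 0.65 -0.74 peak 24.6
before 0.7 -0.78 peak 24.1
before 0.75 -0.73 peak 24.8
before 0.8 -0.8 peak 21.9
before 0.85 -1.26 peak 6.5
before 0.9 0.0 peak -0.9
now 0.05 -0.61 peak 23.5
now 0.15 -0.78 peak 27.5
now 0.25 -1.17 peak 23.8
now 0.35 -3.46 peak 16.7
now 0.45 -2.39 peak 9.1
now 0.55 -0.68 peak 14.3
now 0.65 -0.83 peak 22.8
now 0.7 -0.71 peak 24.9
now 0.75 -0.7 peak 26.0
now 0.8 -0.75 peak 23.9
now 0.85 -1.04 peak 10.6
now 0.9 0.0 peak -0.9
x [ 0.32395954 -0.14777903] n: -0.2996196368332332
y [-0.28031324 -0.18046391] n: 4.6129766673175254e-14
z [ 0.00766441 -0.359947  ] n: -0.3067995151063109
217 [73, 69, 71, 68, 59, 50, 48, 47, 46, 47, 45, 52, 76, 104, 117, 116, 107, 88, 64, 57, 73, 92, 101, 102, 103, 102]
222 [103, 124, 138, 138, 114, 85, 63, 53, 51, 45, 49, 57, 81, 104, 115, 117, 108, 88, 72, 73, 85, 98, 102, 103, 103, 103]
226 [73, 74, 73, 76, 86, 106, 121, 124, 118, 105, 94, 93, 105, 118, 123, 120, 115, 111, 104, 104, 104, 102, 102, 103, 102, 102]
230 [72, 73, 75, 76, 86, 105, 123, 130, 133, 132, 133, 133, 131, 134, 144, 154, 161, 159, 148, 132, 116, 108, 105, 103, 102, 107]
232 [74, 74, 75, 84, 109, 133, 137, 132, 128, 130, 132, 130, 127, 119, 118, 122, 134, 147, 159, 167, 160, 146, 125, 111, 110, 125]
t 27.58 pos [0.6403 0.0382 0.1012] shift cm [ 0.05 -0.09  0.19] gap 0.0136 F [-0.3  0.6 -0.6] j6 -0.06
y-axis angle 5.71 tilt z [-1.e-04 -0.e+00 -1.e+00] turn needed -0.16
```

Run:
```python
from ov import *
s=robot.read_state(); M=R.from_rotvec(s['orientation']).as_matrix(); p=np.array(s['position']); print(M.round(3).tolist())
yaw=np.arctan2(M[1,1],M[0,1]); q=[p[0],p[1],yaw]
def colat(x,y,row):
    z=np.linspace(.05,.13,400); uv=side.proj(T(q,np.c_[0*z+x,0*z+y,z])); return np.interp(row,uv[::-1,1],uv[::-1,0])
for r in(217,222): print("right pred",r,colat(.007,-.012,r))
for r in(226,230): print("left pred",r,colat(-.007,.012,r))
im=np.mean([robot.capture("side").astype(float) for _ in range(4)],0)
for r in range(210,224,2):
    v=im[r,322:334].mean(1); i=int(v[:8].argmax()); j=i+int(v[i:i+6].argmin()); h=(v[i]+v[j])/2; k=[m for m in range(i,j) if v[m]>=h>v[m+1]][0]; print("right",r,322+k+(v[k]-h)/(v[k]-v[k+1]), colat(.007,-.012,r))
for r in range(224,233):
    v=im[r,312:322].mean(1); j=int(v.argmax()); h=(v[:3].mean()+v[j])/2; k=[m for m in range(0,j) if v[m]<h<=v[m+1]][-1]; print("left",r,312+k+(h-v[k])/(v[k+1]-v[k]), colat(-.007,.012,r))
# bottom corner (-x,-y)
print("bottom corner pred",side.proj(T(q,[(-.007,-.012,p[2]-.0393),(-.007,.012,p[2]-.0393),(.007,-.012,p[2]-.0393)])))
for c in (318,320,322,323,324): print(c,[int(x) for x in im[226:246,c].mean(1)])
```

```text
[[-0.099, 0.995, -0.0], [0.995, 0.099, -0.0], [-0.0, -0.0, -1.0]]
right pred 217 329.47779912063834
right pred 222 329.3268586257707
left pred 226 317.8647367623836
left pred 230 317.80868211150613
right 210 328.06263736263736 329.689115813453
right 212 328.58190476190475 329.628739615506
right 214 328.89166666666665 329.5683634175589
right 216 329.0938566552901 329.5079872196119
right 218 329.0449826989619 329.4476110216648
right 220 328.83506944444446 329.3872348237178
right 222 328.7164750957854 329.3268586257707
left 224 315.1067864271457 317.89276408782223
left 225 316.0324074074074 317.8787504251029
left 226 316.71857923497265 317.8647367623836
left 227 316.93578643578644 317.8507230996642
left 228 316.937908496732 317.83670943694483
left 229 316.9508076358297 317.8226957742255
left 230 316.828216374269 317.80868211150613
left 231 316.40014684287814 317.7946684487868
left 232 315.80555555555554 317.7806547860675
bottom corner pred [[324.45053586 235.84805714]
 [317.78847123 231.44222716]
 [328.97250641 233.7381429 ]]
318 [121, 122, 122, 124, 122, 124, 137, 160, 181, 189, 188, 186, 182, 179, 179, 180, 178, 176, 168, 145]
320 [119, 128, 132, 133, 131, 130, 129, 137, 158, 180, 191, 190, 184, 181, 180, 180, 179, 178, 173, 155]
322 [93, 118, 131, 133, 133, 132, 131, 129, 131, 145, 167, 178, 181, 180, 180, 181, 179, 176, 170, 148]
323 [92, 116, 128, 130, 132, 131, 130, 130, 127, 131, 147, 166, 177, 182, 184, 183, 180, 171, 155, 133]
324 [105, 126, 135, 136, 131, 127, 127, 125, 122, 122, 133, 154, 174, 184, 188, 186, 177, 161, 137, 116]
```

Run:
```python
from ov import *
s=robot.read_state(); M=R.from_rotvec(s['orientation']).as_matrix(); p=np.array(s['position'])
yaw=np.arctan2(M[1,1],M[0,1]); q=[p[0],p[1],yaw]; zt=p[2]-.011; zb=p[2]-.0393
acc=[robot.capture("side").astype(float) for _ in range(8)]; im=np.mean(acc,0); np.save("side_now.npy",im)
S=[T(q,box(-.01375,0,.0135,.020,zt)),T(q,box(.01375,0,.0135,.020,zt)),T(q,box(0,0,.014,.024,zb)),T(q,box(0,0,.014,.024,zb+.06))]
for sx,sy in((-1,-1),(-1,1),(1,-1)): S.append(T(q,[(sx*.007,sy*.012,zb),(sx*.007,sy*.012,zb+.06)]))
for sx,sy in((-1,-1),(-1,1),(1,-1)): S.append(T(q,[(sx*.0205,sy*.010,zt),(sx*.0205,sy*.010,zt+.04)]))
g=np.clip(im*1.3,0,255).astype(np.uint8)
a=overlay(side,g,S,(305,190,345,245),10,"pics/x.png");b=overlay(side,g,[],(305,190,345,245),10,"pics/x.png");cv2.imwrite("pics/m1.png",np.hstack([a,b]))
s0=cv2.imread("pics/side0.png"); rig=[.6392,.0388,.1024]
S=shapes(rig,[.4536,.2989,.2015],[.454,.3005,.2015],(.488,-.2782),(.4086,-.2761),[.4487,-.2772,.0211])
cv2.imwrite("pics/m2.png",overlay(side,s0,S,(325,215,375,285),8,"pics/x.png")); cv2.imwrite("pics/m3.png",overlay(side,s0,S,(273,195,335,260),8,"pics/x.png"))
a=cv2.imread("pics/m2.png");b=cv2.imread("pics/m3.png"); cv2.imwrite("pics/m2.png",np.hstack([a[:520],b[:520,:400]]))
```

```text
(no output)
```

View pics/m1.png

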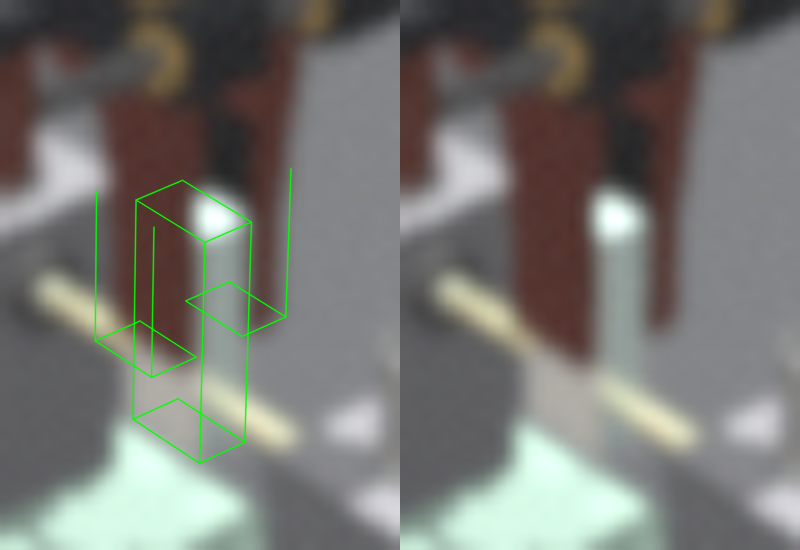

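View pics/m2.png

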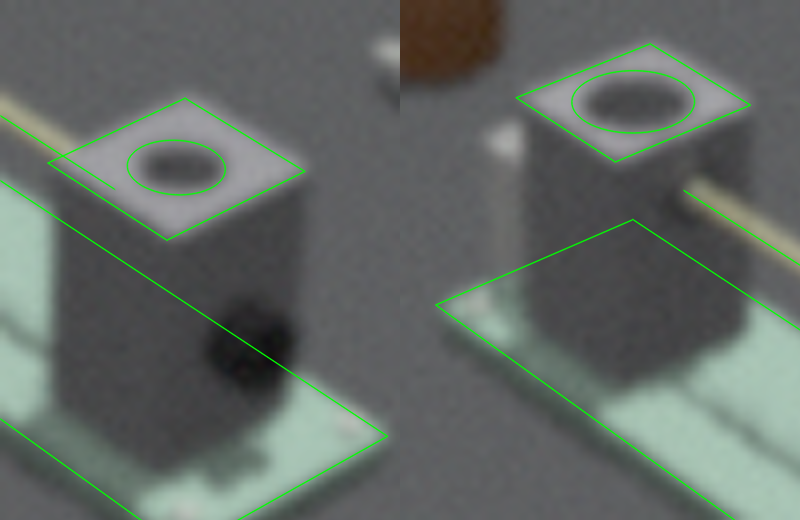

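The overlays disagree by about 1 px (2–3 mm) on cell height and x relative to the ray. I'll raise 5 cm, where the cell's outline is clear of the plate, settle, and measure it properly against the fingers.

```bash
python3 -m pendant '[[1,[0,0,-1.5],[0,0,0]],[1,[0,0,-2],[0,0,0]],[1,[0,0,-1.5],[0,0,0]],[1,[0,0,0],[0,0,0]],[1,[0,0,0],[0,0,0]]]'; python3 -m pendant '[[1,[0,0,0],[0,0,0]],[1,[0,0,0],[0,0,0]],[1,[0,0,0],[0,0,0]],[1,[0,0,0],[0,0,0]],[1,[0,0,0],[0,0,0]]]';python3 go.py .6394 .0386 .0993 5.87
cat > mm.py <<'E'
from ov import *
import sys
def run(tag,cr,dt=.010):
    s=robot.read_state(); M=R.from_rotvec(s['orientation']).as_matrix(); p=np.array(s['position'])
    yaw=np.arctan2(M[1,1],M[0,1]); q=[p[0],p[1],yaw]; zt=p[2]-.011; zb=p[2]-.0393
    im=np.mean([robot.capture("side").astype(float) for _ in range(8)],0); np.save(tag+".npy",im)
    S=[T(q,box(-.007-dt/2,0,dt,.020,zt)),T(q,box(.007+dt/2,0,dt,.020,zt)),T(q,box(0,0,.014,.024,zb)),T(q,box(0,0,.014,.024,zb+.06))]
    for sx,sy in((-1,-1),(-1,1),(1,-1)): S.append(T(q,[(sx*.007,sy*.012,zb),(sx*.007,sy*.012,zb+.06)]))
    for sx,sy in((-1,-1),(-1,1),(1,-1)): S.append(T(q,[(sx*(.007+dt),sy*.010,zt),(sx*(.007+dt),sy*.010,zt+.04)]))
    g=np.clip(im*1.3,0,255).astype(np.uint8)
    cv2.imwrite(f"pics/{tag}.png",np.hstack([overlay(side,g,S,cr,10,"pics/x.png"),overlay(side,g,[],cr,10,"pics/x.png")]))
if __name__=="__main__": run(sys.argv[1],tuple(map(int,sys.argv[2:6])))
E
python3 mm.py u1 305 172 345 227
```

```text
t: 28.6
position: [0.6408, 0.0382, 0.1517]
orientation: [2.107, 2.328, 0.002]
ft_force: [0.8, -0.5, -0.6]
finger_gap: 0.0141
t: 29.02
position: [0.6401, 0.0382, 0.1505]
orientation: [-2.108, -2.329, 0.001]
ft_force: [0.1, -0.3, -0.4]
finger_gap: 0.014
t 29.02 pos [0.6401 0.0382 0.1505] shift cm [ 0.05 -0.06  5.12] gap 0.014 F [ 0.1 -0.3 -0.4] j6 -0.06
y-axis angle 5.71 tilt z [-1.e-03 -1.e-04 -1.e+00] turn needed -0.16
```

View pics/u1.png

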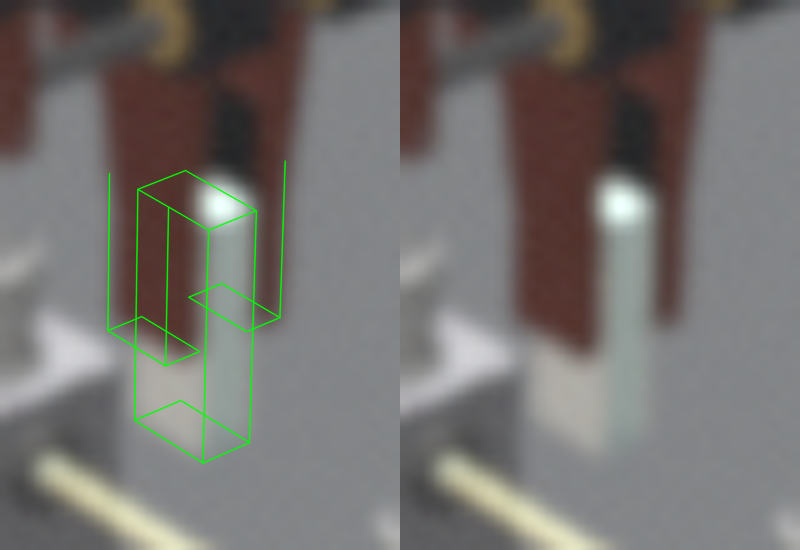

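The raised cell's outline matches the kinematic model within ~0.3 px (bottom corner ~(204,460)), so the grip offset is confirmed. The earlier mismatch came from shadow on the plate. Next I check the ray against the towers in the top view.

Run:
```python
from ov import *
from scipy.ndimage import map_coordinates
rig=[.6392,.0388,.1024]
t=cv2.imread("pics/top0.png").astype(float)
Y=(t[...,1]+t[...,2])/2-t[...,0]
a,b=top.proj(T(rig,[(0,.05,.075),(0,-.05,.075)])); d=(b-a)/np.linalg.norm(b-a); n=np.array([-d[1],d[0]]);L=np.linalg.norm(b-a)
offs=np.arange(-4,4.01,.2); V=np.mean([map_coordinates(Y,[(a+d*L*f+offs[:,None]*n)[:,1],(a+d*L*f+offs[:,None]*n)[:,0]],order=1) for f in np.linspace(.1,.9,40)],0)
print(V.round(0).astype(int).tolist()); w=np.clip(V-np.median(V)-1,0,None); print("offset px",(w*offs).sum()/w.sum(), "px per mm x", (top.proj(T(rig,[(.001,0,.075)]))-top.proj(T(rig,[(0,0,.075)])))[0]@n)
s=np.load("u1.npy"); Y=(s[...,1]+s[...,2])/2-s[...,0]
a,b=side.proj(T(rig,[(0,.05,.075),(0,-.05,.075)])); d=(b-a)/np.linalg.norm(b-a); n=np.array([-d[1],d[0]]);L=np.linalg.norm(b-a)
V=np.mean([map_coordinates(Y,[(a+d*L*f+offs[:,None]*n)[:,1],(a+d*L*f+offs[:,None]*n)[:,0]],order=1) for f in np.linspace(.1,.7,40)],0); print(V.round(0).astype(int).tolist())
w=np.clip(V-np.median(V)-1,0,None); print("side n", (w*offs).sum()/w.sum())
# top-face fits in both cameras: contour of bright tower tops
for nm,cam,im in(("side",side,cv2.imread("pics/side0.png")),("top",top,cv2.imread("pics/top0.png"))):
    g=cv2.cvtColor(im,cv2.COLOR_BGR2GRAY).astype(float)
    # fit by maximizing gradient along top-face edges, params x,y,yaw
    gx=cv2.Sobel(cv2.GaussianBlur(g,(0,0),.8),cv2.CV_64F,1,0);gy=cv2.Sobel(cv2.GaussianBlur(g,(0,0),.8),cv2.CV_64F,0,1);G=np.hypot(gx,gy)
    from scipy.optimize import minimize
    def sc(p):
        tot=0
        for yy in(.079,-.079):
            P=box(0,yy,.052,.048,.095); P=np.vstack([np.linspace(P[i],P[i+1],25)[3:-3] for i in range(4)])
            P=np.vstack([P,circ(0,yy,.0175 if yy>0 else .0125,.095)])
            uv=cam.proj(T(p,P)); tot+=map_coordinates(G,[uv[:,1],uv[:,0]],order=1).sum()
        return -tot
    r=minimize(sc,[.6392,.0388,.1024],method="Nelder-Mead",options=dict(initial_simplex=[[.6392,.0388,.1024],[.6412,.0388,.1024],[.6392,.0408,.1024],[.6392,.0388,.115]])); print(nm,r.x.round(4),r.fun,sc([.6392,.0388,.1024]))
```

```text
[-3, -3, -3, -3, -3, -3, -3, -3, -2, -1, 0, 2, 3, 4, 4, 3, 3, 2, 2, 2, 3, 5, 7, 9, 11, 11, 9, 7, 4, 1, -2, -3, -3, -3, -3, -3, -3, -3, -3, -3, -3]
offset px 0.3548783670121921 px per mm x -0.4851773108660887
[-1, 0, 1, 2, 4, 6, 8, 10, 12, 15, 17, 19, 21, 23, 25, 26, 26, 26, 26, 25, 24, 22, 20, 18, 15, 13, 10, 8, 5, 3, 2, 1, 0, -1, -2, -2, -2, -2, -2, -2, -2]
side n -0.673510168940459
side [0.6405 0.0382 0.1084] -38575.18962295729 -37483.3908296283
top [0.6391 0.039  0.1088] -82803.97618299897 -81725.62270466662
```

Top and side edge fits agree on the yaw (≈6.2°) and put x at 0.639–0.6405. I'll target x=0.640, z=0.0994 and yaw 6.1°.

```bash
python3 -m pendant '[[1,[-0.03,-0.03,1],[0,0,-0.4]],[1,[0,0,1.5],[0,0,0]],[1,[0,0,1.5],[0,0,0]],[1,[0,0,1.1],[0,0,0]],[1,[0,0,0],[0,0,0]]]'; python3 -m pendant '[[1,[0,0,0],[0,0,0]],[1,[0,0,0],[0,0,0]],[1,[0,0,0],[0,0,0]],[1,[0,0,0],[0,0,0]],[1,[0,0,0],[0,0,0]]]'; python3 -m pendant '[[1,[0,0,0],[0,0,0]],[1,[0,0,0],[0,0,0]],[1,[0,0,0],[0,0,0]],[1,[0,0,0],[0,0,0]],[1,[0,0,0],[0,0,0]]]';python3 go.py .6400 .0386 .0994 6.1
```

```text
t: 29.83
position: [0.6382, 0.0378, 0.0972]
orientation: [-2.098, -2.334, 0.005]
ft_force: [-1.5, 0.0, -1.0]
finger_gap: 0.0143
t: 30.25
position: [0.6405, 0.0379, 0.1009]
orientation: [2.099, 2.336, 0.001]
ft_force: [-0.0, 0.7, -0.6]
finger_gap: 0.0137
t: 30.67
position: [0.6401, 0.0379, 0.1002]
orientation: [2.1, 2.337, -0.0]
ft_force: [0.5, 0.1, -0.9]
finger_gap: 0.0142
t 30.67 pos [0.6401 0.0379 0.1002] shift cm [ 0.07 -0.    0.08] gap 0.0142 F [ 0.5  0.1 -0.9] j6 -0.07
y-axis angle 6.11 tilt z [-0. -0. -1.] turn needed 0.01
```

```bash
python3 -m pendant '[[1,[0.05,0,0.08],[0,0,0]],[1,[0,0,0],[0,0,0]],[1,[0,0,0],[0,0,0]],[1,[0,0,0],[0,0,0]],[1,[0,0,0],[0,0,0]]]'; python3 -m pendant '[[1,[0,0,0],[0,0,0]],[1,[0,0,0],[0,0,0]],[1,[0,0,0],[0,0,0]],[1,[0,0,0],[0,0,0]],[1,[0,0,0],[0,0,0]]]'; python3 go.py .6400 .0386 .0994 6.1; python3 mm.py v1 305 190 345 245
python3 - <<'E'
from h import *
im=robot.capture("side"); cv2.imwrite("pics/end.png",im)
E
```

```text
t: 31.08
position: [0.64, 0.0384, 0.0994]
orientation: [-2.1, -2.337, 0.0]
ft_force: [1.1, -0.7, -0.4]
finger_gap: 0.0145
t: 31.5
position: [0.6401, 0.0384, 0.0994]
orientation: [2.1, 2.337, 0.0]
ft_force: [0.2, -0.2, -0.0]
finger_gap: 0.0139
t 31.5 pos [0.6401 0.0384 0.0994] shift cm [ 0.02 -0.   -0.  ] gap 0.0139 F [ 0.2 -0.2 -0. ] j6 -0.07
y-axis angle 6.11 tilt z [ 0.  0. -1.] turn needed 0.01
```

View pics/v1.png

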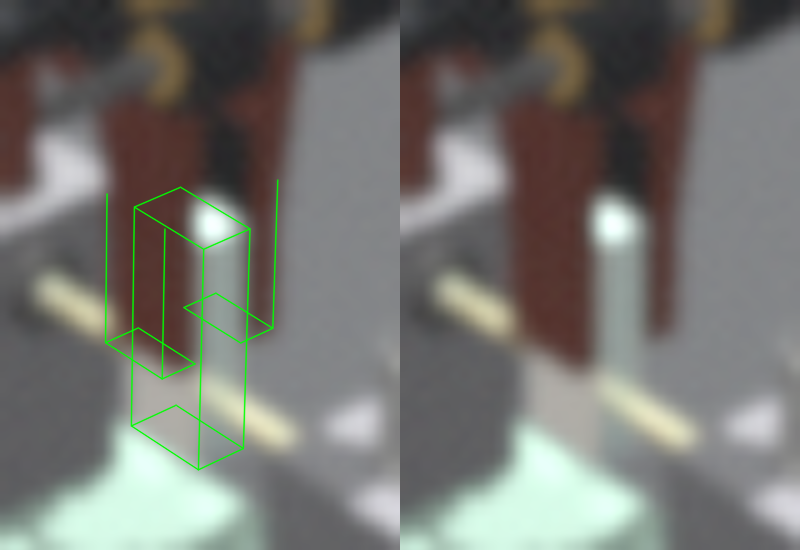

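View pics/end.png

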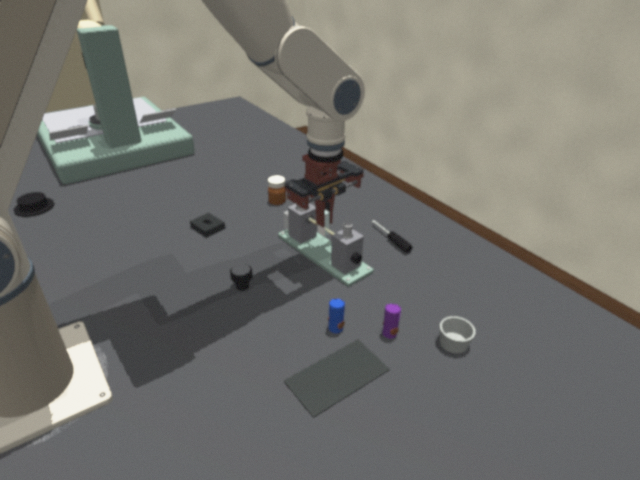

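The final view shows both cartridges seated, and the cell in the beam at ~(325,232). The tray and rack are empty and the bystanders have not moved. The arm is settled with no contact force, so I'm handing in.

Run:
```python
from workcell import robot
print(robot.close_job())
s=robot.read_state(); print(s['t'],s['position'],s['finger_gap'])
```

```text
the job is handed in; nothing more can be done
None
the job is handed in; nothing more can be done
```

I seated the wide cartridge in the lamp bore and the slim one in the detector bore. I then lifted the cell by its frosted faces at 12 N and held it in the beam. The job went in at about 32 s.

**Cartridges:** Both went in without contact force. In the side view, both rims lay on the outline expected for 30 mm sticking out.

**Cell, last checks:**
- **Pose:** the gripper was settled at (0.6401, 0.0384, 0.0994) m, vertical, with its jaws at 6.1° to match the rig. By the arm's own position reading, that puts the beam point 15 mm above the cell's underside.
- **Grip:** finger opening was 13.9 mm and the outside force about 0 N.
- **Bench:** in the final side picture the tray and rack were empty. The jar, eyepiece, cup, screwdriver and the blue and purple look-alikes looked unmoved.

**Checks that disagreed:**
- **Rig position:** the top camera put the rig's x at about 0.639 m and the side camera at about 0.6405 m, so I used 0.640 m.
- **Ray in the side view:** the ray's centre appeared 1–2 mm higher, or further along x, than the stated 75 mm would give. I relied on the stated height and the arm's readings, so the light may be off the middle of the window by about 1–2 mm.
- **Gripping the cell:** it first pressed on the pocket wall with about 5 N. I eased that off before lifting.

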